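Change over the sample-tin shaker

ROBOT

A 6-joint arm with a two-finger parallel gripper is mounted at the origin on the work surface. World frame = base frame: x ahead of the robot, y to its left, z up, the work surface at z = 0. Lengths are in m, angles in rad, forces in N, time in s.
With the tool pointing down it reaches from about 0.4 to 0.825 m from the base axis. Payload 7 kg.
Tool frame: the origin (TCP) lies at the centre of the arm's flange, where the gripper is bolted on; the fingertips stand 178 mm ahead of it and the grasp point (between the pads) lies 159 mm ahead of it; x points along the fingers, y is the direction in which the jaws open and shut, and the axes are right-handed (so a half turn about x gives the same grasp; the last joint's range is limited). The gripper opens to 88 mm and grips with 3 to 60 N. Pads are 19 mm wide; open, the fingers measure 130 mm over their backs; the gripper's body (78 mm by 193 mm) begins 47 mm behind the grasp point.
Start: joints at [1.587, 0.359, 0.012, 0, -1.224, -0.288], TCP at [0.181, 0.65, 0.405] pointing down, gripper open.
Joint ranges: [-3.07, 3.07], [-1.43, 2.12], [-1.02, 1.25], [-3.03, 1.67], [-3.05, -0], [-3.03, 3.03]. Speed limits (rad/s): [2.39, 2.39, 3.01, 3.14, 3.14, 3.14].

INTERFACE

Orientations are given as [roll, pitch, yaw] about the fixed x, y, z axes, in that order (R = Rz(yaw) Ry(pitch) Rx(roll)).
In Python, from station import status, viewer, arm gives the robot as it stands. The module is installed in compiled form; this text tells all that it offers.
- The arm moves only by the tool apply_moves, never from a script. Its argument "commands" is a list of rows, each an object of numbers: "dx", "dy", "dz": the shift along the world's x, y, z in mm; "spin": the turn about the world's z in degrees; "hand": the closure, from 0 (fully open) to 1 (shut). A call has exactly 5 rows; each row shifts and turns the commanded pose from where the row before left it; what a row does not reach is not made up. A row lasts 1/8 s, in which the tool goes at most 62.5 mm and 10.7 degrees, less where a joint would pass 70% of its speed; a pose out of reach is approached as far as the arm can. A call is refused whole if a number of a shift passes 62.5 or a number of a turn 10.7, either way. A call with a gripper value outside its range is refused whole. The fingers move at their own pace and stop on an object; "grip_force" is the grip in N (left out, the last holds). Time passes only in rows, so rows that do not move let the fingers close, or fill a call up. It gives the time, the measured TCP pose, the force and the opening at its end, in the units of the state.
- status.get_state(): the state, without advancing time (a new reading comes with each control period).
- viewer.grab_frame(name): name is "side" or "top"; returns the picture (384x512x3 uint8, red, green, blue); there is no depth.
- viewer.camera_info(name): a dict with "fx", "fy", "cx", "cy" (pixels), "D" ([k1, k2, p1, p2, k3] as OpenCV has them; the pictures are not rectified), "eye" and "attitude" of the camera in the world. Camera axes: x right, y up, looking along -z (the intrinsics and any distortion apply to the point x, -y, -z); pixel columns grow to the right and rows downward; lengths in m; the calibration is good to about 2 mm. A picture is of the moment at which its call begins. camera_info takes no time and is no camera call.
- arm.job_done(): hands the job in, once; it reports no verdict.
The state is a dict: "t": time; "q": joint angles; "qd": joint speeds; "joint_efforts": joint torques, N m; "eef_pos": TCP position; "ee_rot": TCP orientation; "force": force on the tool from outside, world axes, zero at the start; "moment": the same for the moment, N m; "width": finger opening in m.
Only numpy, scipy, OpenCV 4.12 (cv2) and the standard library are available. Lean on these libraries where they do the work, as an engineer would, in place of code of your own. Each camera call takes 0.05 s, during which the arm holds its last target.

TASK

Change over the paint-tin shaker for its next run. First turn the timer knob back to its zero stop, then slide the hold-down bar fully open by its orange grip; take out the mixed tin (red lid) and stand it wholly on the round green mat, and stand every fresh tin (white lid) upright on the floor of a cell of its own in the cradle, in any order. When all are in place slide the bar back over them to its locked end stop, leave the timer at zero, and disturb nothing else on the table.

Things in the scene. Friction and masses are not known exactly. Their poses are not given: they have to be found in the camera images.
- shaker: sample-tin shaker, a fixed blue machine; origin on the table under the middle of its cradle. Base x -50..+120, y -195..+195 mm, top at z 30. Cradle: a row along y of four open cells (63 mm in y, 60 mm in x, walls 22 mm high), floors at z 30. Guide rails at y +-160, to z 66. Grey timer box in front (x -135..-51, y -50..+50, 40 mm high)
- hold_bar (a joint): travel of the hold-down bar (m): 0 = locked end stop, over the middle of the cells; 0.08 = fully open end stop; grows as it slides along the shaker's +x (away from the timer box); about 3 N to slide. Flat aluminium bar, 30 mm wide, 350 mm long along the shaker's y, underside 84 and top 90 mm above the table
- bar_grip (a point): orange grip block standing on the bar at the bar's -y end; 16 mm (along shaker x) x 32 mm (along y), from 90 to 128 mm above the table; this point is on its middle, 113 mm up; moves with the bar, axes as the shaker's
- timer (a joint): angle of the timer knob (rad): 0 = zero stop (pointer at the red mark), grows clockwise seen from above, so turning it back is counter-clockwise
- timer_grip (a point): on the axis of the black timer knob (on top of the timer box, at x -95 mm y 0 of the shaker), 77 mm above the table, at the height to grip; the knob has a bar grip 46 mm long along this frame's x, 14 mm thick along its y, reaching from 54 to 84 mm above the table; the frame turns with the knob
- mat: round green mat fixed on the table, 100 mm across, 2 mm thick; origin at its centre on the table
- cell0 (a point): centre of the floor of cradle cell 0, at y -99 mm of the shaker, 30 mm above the table; axes as the shaker's
- cell1 (a point): centre of the floor of cradle cell 1, at y -33 mm of the shaker, 30 mm above the table; axes as the shaker's
- cell2 (a point): centre of the floor of cradle cell 2, at y 33 mm of the shaker, 30 mm above the table; axes as the shaker's
- cell3 (a point): centre of the floor of cradle cell 3, at y 99 mm of the shaker, 30 mm above the table; axes as the shaker's
- fresh0: fresh sample tin with white lid and blue band, closed, upright on the table, 52 mm across, 48 mm tall, about 0.16 kg; origin at the centre of its underside, z up; may be absent
- fresh1: fresh sample tin with white lid and green band, closed, upright on the table, 52 mm across, 48 mm tall, about 0.16 kg; origin at the centre of its underside, z up; may be absent
- fresh2: fresh sample tin with white lid and orange band, closed, upright on the table, 52 mm across, 48 mm tall, about 0.16 kg; origin at the centre of its underside, z up; may be absent
- fresh3: fresh sample tin with white lid and yellow band, closed, upright on the table, 52 mm across, 48 mm tall, about 0.16 kg; origin at the centre of its underside, z up; may be absent
- mixed0: the mixed sample tin (red lid, red band), same size as the fresh ones, standing in cell 0 under the bar at the start; only one of the mixed tins is present; origin at the centre of its underside, z up
- mixed1: the mixed sample tin (red lid, red band), same size as the fresh ones, standing in cell 1 under the bar at the start; only one of the mixed tins is present; origin at the centre of its underside, z up
- mixed2: the mixed sample tin (red lid, red band), same size as the fresh ones, standing in cell 2 under the bar at the start; only one of the mixed tins is present; origin at the centre of its underside, z up
- mixed3: the mixed sample tin (red lid, red band), same size as the fresh ones, standing in cell 3 under the bar at the start; only one of the mixed tins is present; origin at the centre of its underside, z up
- jar: bystander, to be left alone: closed amber glass jar, 64 mm across, 85 mm tall
- brush_pot: bystander, to be left alone: blue pot of brushes, 76 mm across, pot 100 mm tall, brushes to about 210 mm
- tape: bystander, to be left alone: flat yellow roll of tape, 100 mm across, 25 mm high

How it is judged:
By the outcome, as a careful person would: the job done as asked, in the order asked, and still so for the second after the job is handed in, with the robot touching nothing.
Of mixed0, mixed1, mixed2, mixed3 only 1 to 1 are there at a start; the rules pass over those that are not, and their reading is None.
Of fresh0, fresh1, fresh2, fresh3 only 2 to 4 are there at a start; the rules pass over those that are not, and their reading is None.
At some moment in a run one of fresh0, fresh1, fresh2, fresh3, mixed0, mixed1, mixed2, mixed3 may be knocked a few centimetres aside while the robot is not near it.
It also fails if it takes over 210 s, if anything falls off the work surface, if the arm or the gripper's body presses on something with over 40 N, if the wrist force passes 120 N, or if a joint passes its speed limit or range.

## Working session

There is one attempt and no reset: what is moved stays moved. The work goes in short steps, Python scripts to look and compute and a tool call to move; the robot and the scene stay as the last step left them, time stands still between calls to the robot, and variables do not carry over. Pictures are saved under pics/ and viewed, and the job is handed in when it is done.

Besides the shell and the picture viewer there is one more tool, called after "Call:" as name(argument=value, ...) on one line, values as JSON. apply_moves: Moves the arm, as the interface text tells. Its arguments: {"type":"object","properties":{"commands":{"type":"array","items":{"type":"object","properties":{"dx":{"type":"number"},"dy":{"type":"number"},"dz":{"type":"number"},"spin":{"type":"number"},"hand":{"type":"number"}}}},"grip_force":{"type":"number"}},"required":["commands"]}

```bash
mkdir -p pics; ls
python3 - <<'E'
from station import status, viewer, arm
import cv2
print(status.get_state())
for n in("side","top"):
    f=viewer.grab_frame(n); cv2.imwrite(f"pics/{n}0.png",f[:,:,::-1]); print(n,viewer.camera_info(n))
E
```

```text
pics
{'t': 0.0, 'q': array([ 1.58710597e+00,  3.59389808e-01,  1.10716845e-02, -3.78498216e-04,
       -1.22406576e+00, -2.88118452e-01]), 'qd': array([ 0.00109632, -0.00013797,  0.00170685, -0.00025095, -0.00016171,
       -0.00042473]), 'joint_efforts': array([-1.53086468e-03, -5.82713270e+01,  2.93062896e+01,  6.99726686e+00,
        6.84000668e-03, -1.57679519e-04]), 'eef_pos': array([0.1811514 , 0.65004317, 0.40372102]), 'ee_rot': array([ 1.63846191,  1.56916937, -1.77506846]), 'force': array([-0.58657554,  0.46590398,  0.91383128]), 'moment': array([-0.01642696,  0.02650107, -0.00664714]), 'width': 0.08729672295974175}
side {'fx': 434.3373386822788, 'fy': 434.3373386822788, 'cx': 254.0167493070147, 'cy': 193.07978766333747, 'D': array([-0.01834289,  0.        ,  0.        ,  0.        ,  0.        ]), 'eye': array([-0.13870535, -0.8388888 ,  0.71067483]), 'attitude': array([ 1.03814223, -0.02149032, -0.64884551])}
top {'fx': 478.3532711981967, 'fy': 478.3532711981967, 'cx': 259.2508372733057, 'cy': 184.78371449782608, 'D': array([0.06157843, 0.        , 0.        , 0.        , 0.        ]), 'eye': array([ 0.40528965, -0.00833547,  1.85616378]), 'attitude': array([ 0.05892214, -0.01028063, -1.58342594])}
```

View pics/top0.png

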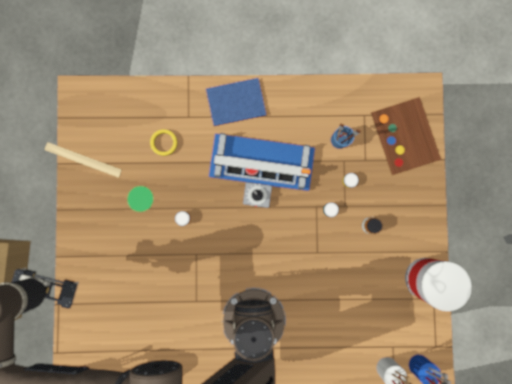

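View pics/side0.png

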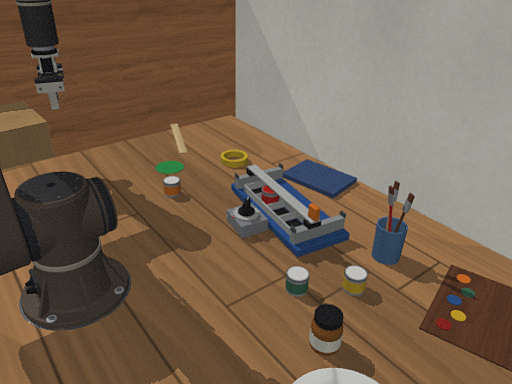

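```bash
cat > h.py <<'E'
import numpy as np, cv2
from scipy.spatial.transform import Rotation as R
from station import status, viewer, arm
CI={n:viewer.camera_info(n) for n in("side","top")}
def KD(n):
    c=CI[n]; return np.array([[c['fx'],0,c['cx']],[0,c['fy'],c['cy']],[0,0,1]]),c['D']
def ray(n,uv):
    K,D=KD(n); c=CI[n]
    p=cv2.undistortPoints(np.array(uv,float).reshape(-1,1,2),K,D).reshape(-1,2)
    d=np.c_[p[:,0],-p[:,1],-np.ones(len(p))]
    return c['eye'],d@R.from_euler('xyz',c['attitude']).as_matrix().T
def onz(n,uv,z):
    e,d=ray(n,uv); return e+d*((z-e[2])/d[:,2])[:,None]
def proj(n,P):
    K,D=KD(n); c=CI[n]
    p=(np.array(P,float).reshape(-1,3)-c['eye'])@R.from_euler('xyz',c['attitude']).as_matrix()
    p=p*[1,-1,-1]
    return cv2.projectPoints(p,np.zeros(3),np.zeros(3),K,D)[0].reshape(-1,2)
def grab(n,name,box=None,s=1):
    f=viewer.grab_frame(n)[:,:,::-1].copy(); cv2.imwrite(f'pics/{name}_raw.png',f)
    crop(f,name,box,s); return f
def crop(f,name,box,s):
    if box: f=f[box[1]:box[3],box[0]:box[2]]
    cv2.imwrite(f'pics/{name}.png',cv2.resize(f,None,fx=s,fy=s,interpolation=cv2.INTER_CUBIC))
E
python3 - <<'E'
from h import *
t=cv2.imread('pics/top0.png'); s=cv2.imread('pics/side0.png')
crop(t,'t1',(195,120,385,240),4); crop(s,'s1',(220,150,370,300),4)
# blobs on top
hsv=cv2.cvtColor(t,cv2.COLOR_BGR2HSV)
def blobs(m,mn,mx):
    n,l,st,c=cv2.connectedComponentsWithStats(m.astype('uint8'))
    for i in range(1,n):
        if mn<=st[i,4]<=mx: yield st[i],c[i]
for nm,m,z in [('white',(hsv[...,1]<50)&(hsv[...,2]>170),.048),('green',(abs(hsv[...,0].astype(int)-70)<15)&(hsv[...,1]>120),.002),('orange',(abs(hsv[...,0].astype(int)-10)<6)&(hsv[...,1]>200)&(hsv[...,2]>150),.128),('red',((hsv[...,0]<5)|(hsv[...,0]>174))&(hsv[...,1]>150),.078)]:
    for st,c in blobs(m,5,700):
        if 130<c[0]<400 and 110<c[1]<240 : print(nm,st,c.round(1),onz('top',c,z).round(4))
E
```

```text
white [218 135   7  19  89] [220.8 143.9] [[0.6691 0.116  0.048 ]]
white [302 147   7  19  93] [305.1 155.9] [[ 0.6197 -0.2038  0.048 ]]
white [215 166   5   8  33] [216.8 169.7] [[0.571  0.1316 0.048 ]]
white [344 173  14  15 164] [350.5 179.6] [[ 0.5271 -0.3743  0.048 ]]
white [229 175  21   3  28] [239.5 175.9] [[0.5465 0.046  0.048 ]]
white [251 178   6   1   6] [253.5 178. ] [[ 0.5377 -0.0068  0.048 ]]
white [258 178   5   2   8] [259.6 178.6] [[ 0.5351 -0.03    0.048 ]]
white [265 179   5   2   6] [266.8 179.8] [[ 0.5302 -0.0572  0.048 ]]
white [300 178   5   8  33] [301.8 181.6] [[ 0.5218 -0.1895  0.048 ]]
white [272 180  13   3  19] [277.4 181.1] [[ 0.5249 -0.0973  0.048 ]]
white [286 182   9   2  10] [290.4 182.9] [[ 0.5174 -0.1464  0.048 ]]
white [244 184  24  22 262] [253.4 195.6] [[ 0.4711 -0.0056  0.048 ]]
white [324 203  15  14 166] [330.9 209.4] [[ 0.4153 -0.2974  0.048 ]]
white [175 211  14  15 170] [181.6 218.1] [[0.39   0.2652 0.048 ]]
white [362 223   3   8  14] [362.8 226.1] [[ 0.3511 -0.4159  0.048 ]]
green [129 187  23  23 422] [140.  198.4] [[0.4673 0.4314 0.002 ]]
red [395 159   8   8  49] [398.3 162.1] [[ 0.5883 -0.5472  0.078 ]]
red [248 170   8   3  17] [251.1 170.9] [[0.562 0.002 0.078]]
```

View pics/t1.png

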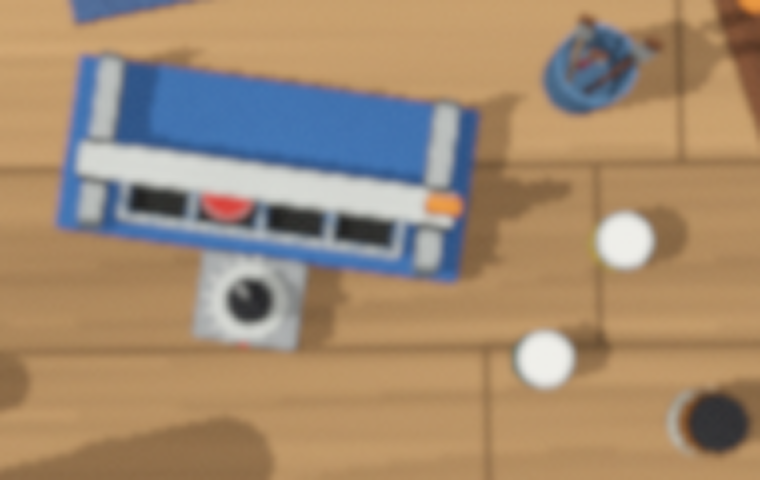

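View pics/s1.png

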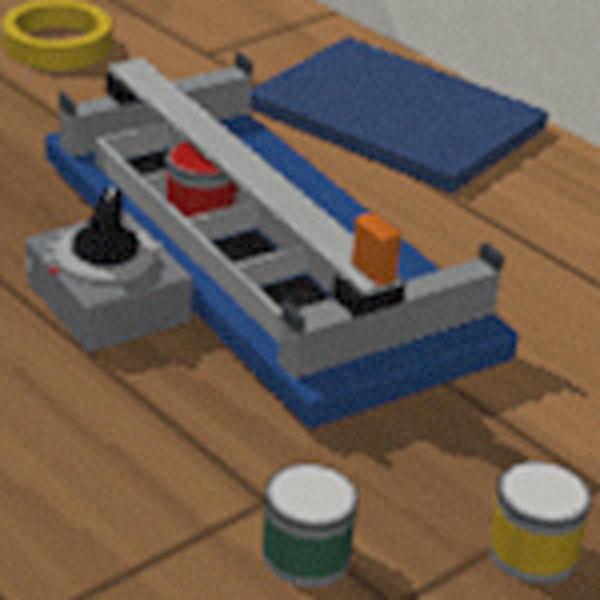

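Run:
```python
from h import *
from scipy.optimize import least_squares
obs=[('top',(80,57),(120,195,30)),('top',(57,228),(-50,195,30)),('top',(457,281),(-50,-195,30)),('top',(480,108),(120,-195,30)),
('top',(192,335),(-135,50,40)),('top',(296,350),(-135,-50,40)),
('side',(318,402),(-50,-195,30)),('side',(515,340),(120,-195,30)),('side',(48,140),(-50,195,30)),
('side',(28,245),(-135,50,40)),('side',(92,325),(-135,-50,40)),('side',(190,290),(-51,-50,40))]
off={'top':(195,120),'side':(220,150)}
def W(p,P):
    c,s=np.cos(p[2]),np.sin(p[2]); x,y,z=np.array(P)/1000
    return [p[0]+c*x-s*y,p[1]+s*x+c*y,z]
def f(p):
    return np.concatenate([proj(n,W(p,P))[0]-(np.array(uv)/4-.375+off[n]) for n,uv,P in obs])
r=least_squares(f,[.57,-.03,-.1],loss='soft_l1'); p=r.x
print(p,r.fun.reshape(-1,2).round(1).tolist())
np.save('shaker.npy',p)
for nm,P in dict(grip=(0,-160,113),timer=(-95,0,77),c0=(0,-99,30),c1=(0,-33,30),c2=(0,33,30),c3=(0,99,30)).items():
    print(nm,np.round(W(p,P),4),proj('top',W(p,P)),proj('side',W(p,P)))
t=cv2.imread('pics/top0.png'); s=cv2.imread('pics/side0.png')
crop(t,'t2',(240,180,275,212),16); crop(s,'s2',(222,190,275,240),10)
for c in [(350.5,179.6),(330.9,209.4),(181.6,218.1)]:print(proj('side',onz('top',c,.048)))
```

```text
[ 0.56657279 -0.03573597 -0.14467982] [[0.1, -0.7], [-0.2, 0.3], [0.9, 0.5], [0.8, -0.0], [0.6, 0.6], [0.8, 0.3], [-0.6, 0.8], [2.5, -1.8], [-1.3, -1.1], [-0.7, -1.7], [-0.5, -3.8], [2.0, -3.0]]
grip [ 0.5435 -0.1941  0.113 ] [[304.65747061 174.51535923]] [[309.54706451 211.72190726]]
timer [ 0.4726 -0.022   0.077 ] [[257.78941901 194.84703868]] [[246.72284516 203.04662513]]
c0 [ 0.5523 -0.1337  0.03  ] [[286.58672957 174.15543922]] [[294.06023073 226.32718081]]
c1 [ 0.5618 -0.0684  0.03  ] [[269.50826442 171.88151608]] [[281.30681082 214.5229094 ]]
c2 [ 0.5713 -0.0031  0.03  ] [[252.43113977 169.6054932 ]] [[269.52705693 203.62004016]]
c3 [0.5808 0.0622 0.03  ] [[235.34717261 167.32627877]] [[258.61515334 193.52058908]]
[[355.64869357 272.04725989]]
[[297.57112606 273.03581612]]
[[171.38852688 179.5182703 ]]
```

View pics/t2.png

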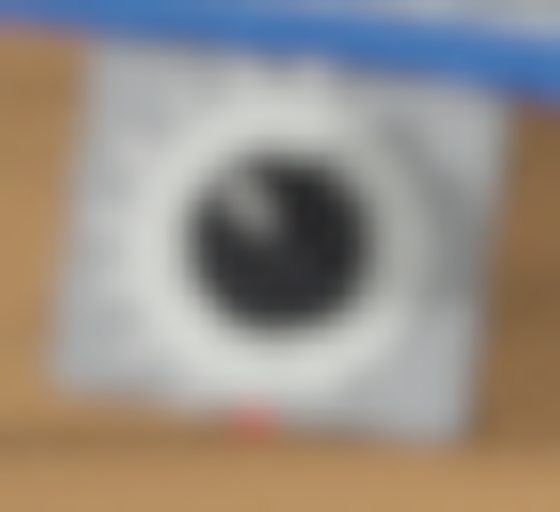

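View pics/s2.png

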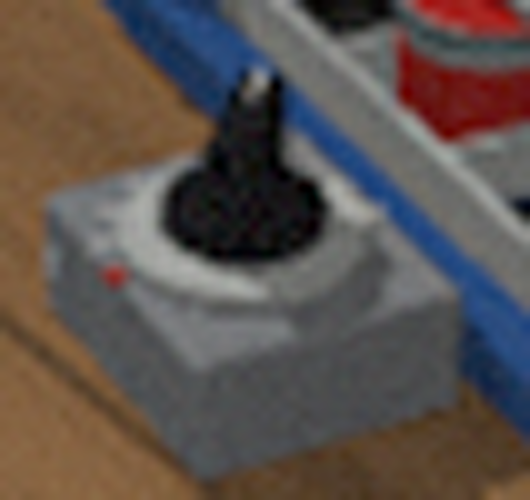

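```bash
cat >> h.py <<'E'
def W(p,P):
    c,s=np.cos(p[2]),np.sin(p[2]); P=np.atleast_2d(P)/1000
    return np.c_[p[0]+c*P[:,0]-s*P[:,1],p[1]+s*P[:,0]+c*P[:,1],P[:,2]]
def st():
    s=status.get_state(); M=R.from_euler('xyz',s['ee_rot']).as_matrix()
    g=s['eef_pos']+M[:,0]*.159
    print('t %.2f'%s['t'],'tcp',s['eef_pos'].round(4),'grasp',g.round(4),'toolx',M[:,0].round(3),'jaw yaw %.1f'%np.degrees(np.arctan2(M[1,1],M[0,1])),'F',s['force'].round(1),'w %.4f'%s['width'],'q6 %.2f'%s['q'][5])
def box(x0,x1,y0,y1,z0,z1):
    return [(a,b) for Z in(z0,z1) for a,b in [((x0,y0,Z),(x1,y0,Z)),((x1,y0,Z),(x1,y1,Z)),((x1,y1,Z),(x0,y1,Z)),((x0,y1,Z),(x0,y0,Z))]]
def draw(f,n,p,segs,s,off,col=(0,255,0)):
    for a,b in segs:
        uv=(proj(n,W(p,[a,b]))-off+.5)*s-.5
        cv2.line(f,*[tuple(int(round(v*16)) for v in q) for q in uv],col,1,cv2.LINE_AA,4)
def overlay(f,n,p,bx,s,name,bar=0,th=None):
    g=cv2.resize(f[bx[1]:bx[3],bx[0]:bx[2]],None,fx=s,fy=s,interpolation=cv2.INTER_CUBIC)
    o=np.array(bx[:2])
    draw(g,n,p,box(-50,120,-195,195,30,30),s,o)
    draw(g,n,p,box(-135,-51,-50,50,40,40),s,o)
    draw(g,n,p,box(bar-15,bar+15,-175,175,90,90),s,o,(255,0,255))
    draw(g,n,p,box(bar-8,bar+8,-176,-144,128,128),s,o,(255,0,255))
    for y in(-99,-33,33,99): draw(g,n,p,box(-30,30,y-31.5,y+31.5,52,52),s,o,(255,255,0))
    if th is not None:
        k=W(p,[-95,0,0])[0]; draw(g,n,[k[0],k[1],th],box(-23,23,-7,7,54,84),s,o,(0,255,255)); 
    cv2.imwrite(f'pics/{name}.png',g)
E
python3 - <<'E'
from h import *
from scipy.optimize import least_squares
obs=[('top',(80,57),(120,195,30)),('top',(57,228),(-50,195,30)),('top',(457,281),(-50,-195,30)),('top',(480,108),(120,-195,30)),
('top',(192,335),(-135,50,40)),('top',(296,350),(-135,-50,40)),
('side',(318,402),(-50,-195,30)),('side',(515,340),(120,-195,30)),('side',(48,140),(-50,195,30)),
('side',(26,242),(-135,50,40)),('side',(90,307),(-135,-50,40)),('side',(192,276),(-51,-50,40))]
off={'top':(195,120),'side':(220,150)}
def f(p):
    return np.concatenate([proj(n,W(p,P))[0]-(np.array(uv)/4-.375+off[n]) for n,uv,P in obs])
r=least_squares(f,[.57,-.03,-.1],loss='soft_l1'); p=r.x
print(p,r.fun.reshape(-1,2).round(1).tolist())
np.save('shaker.npy',p)
t=cv2.imread('pics/top0.png'); s=cv2.imread('pics/side0.png')
overlay(t,'top',p,(200,125,325,210),6,'t3',0,np.radians(45)); overlay(s,'side',p,(222,160,362,265),5,'s3',0,np.radians(45))
st()
E
```

```text
[ 0.56717017 -0.03438784 -0.14707538] [[-0.1, -1.0], [-0.6, 0.0], [0.5, 0.5], [0.5, -0.1], [0.2, 0.4], [0.3, 0.1], [-1.0, 0.4], [2.2, -2.0], [-1.3, -1.4], [-0.3, -1.3], [-0.2, 0.4], [1.3, 0.2]]
t 0.10 tcp [0.1812 0.6501 0.4038] grasp [0.1811 0.6498 0.2448] toolx [-0.    -0.001 -1.   ] jaw yaw -105.6 F [-0.2  0.1  0.6] w 0.0874 q6 -0.29
```

View pics/t3.png

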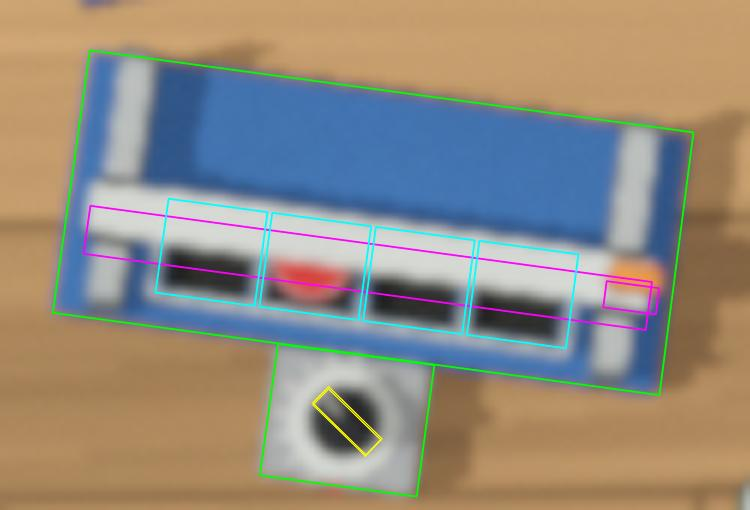

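View pics/s3.png

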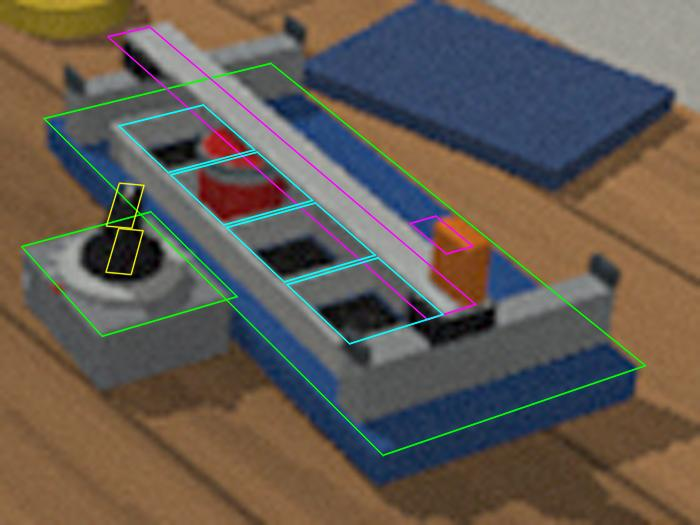

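```bash
cat > fit.py <<'E'
from h import *
from scipy.optimize import least_squares
from scipy.ndimage import map_coordinates
t=cv2.imread('pics/top0.png'); s=cv2.imread('pics/side0.png')
def chan(f): 
    f=f.astype(float); return f[...,0]-f[...,2]   # B-R
C={'top':chan(t),'side':chan(s)}
def edges(n,p,a,b,k,rng=5):
    P=np.linspace(a,b,k+2)[1:-1]; uv=proj(n,W(p,P)); d=uv[-1]-uv[0]; nr=np.array([-d[1],d[0]])/np.hypot(*d)
    out=[]; q=np.arange(-rng,rng+.01,.1)
    for i in range(k):
        L=uv[i]+q[:,None]*nr
        v=map_coordinates(C[n],[L[:,1],L[:,0]],order=1); v=cv2.GaussianBlur(v.reshape(1,-1),(0,0),6).ravel()
        g=abs(np.gradient(v)); j=g.argmax()
        if g[j]>1.0 and 3<j<len(q)-4: out.append((P[i],L[j],nr))
    return out
E0=[('top',(120,-190,30),(120,190,30)),('top',(-45,195,30),(118,195,30)),('top',(-45,-195,30),(118,-195,30)),('top',(-50,-190,0),(-50,-60,0)),('top',(-50,60,0),(-50,190,0)),
('side',(-50,-190,0),(-50,-60,0)),('side',(-50,60,0),(-50,190,0)),('side',(-45,-195,0),(115,-195,0))]
p=np.load('shaker.npy')
for it in range(6):
    O=[(n,)+o for n,a,b in E0 for o in edges(n,p,np.array(a,float),np.array(b,float),25,5 if it<2 else 3)]
    f=lambda p:np.array([(proj(n,W(p,P))[0]-uv)@nr for n,P,uv,nr in O])
    for sel in ('both',):
        r=least_squares(f,p,loss='soft_l1',f_scale=.5); p=r.x
print(p,len(O),np.sqrt(np.mean(f(p)**2)))
for n in('top','side'):
    O2=[o for o in O if o[0]==n]; g=lambda p:np.array([(proj(n,W(p,P))[0]-uv)@nr for n,P,uv,nr in O2])
    r2=least_squares(g,p,loss='soft_l1',f_scale=.5); print(n,len(O2),r2.x,abs(r2.fun).mean())
np.save('shaker.npy',p)
overlay(t,'top',p,(200,125,325,210),6,'t3',0,np.radians(45)); overlay(s,'side',p,(222,160,362,265),5,'s3',0,np.radians(45))
E
python3 fit.py
```

```text
[ 0.57009072 -0.03216613 -0.14850389] 191 0.9510389064812653
top 125 [ 0.56827677 -0.03358926 -0.15169104] 0.32924800784321384
side 66 [ 0.57452458 -0.02563419 -0.15052588] 0.07386152090362268
```

View pics/t3.png

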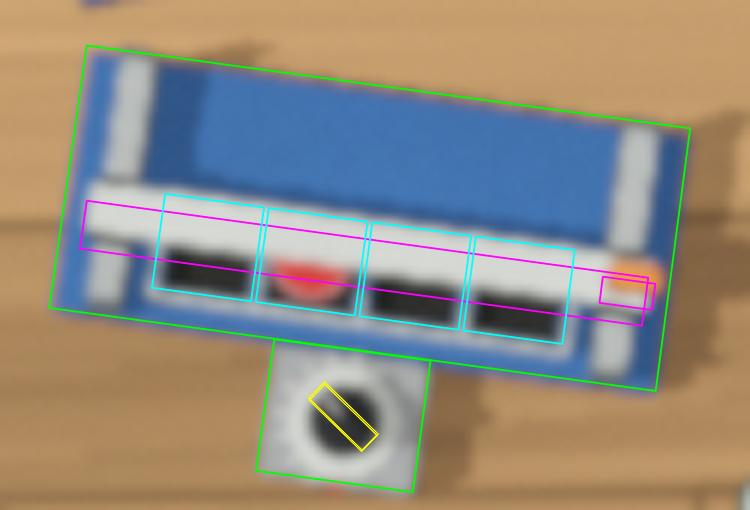

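View pics/s3.png

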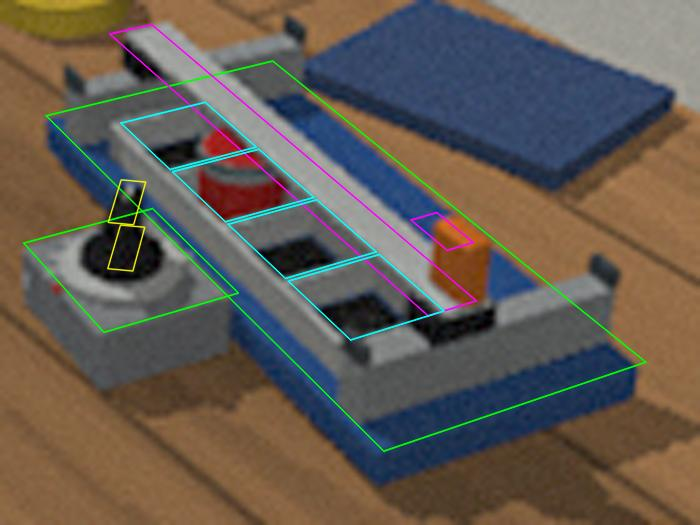

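Run:
```python
from h import *
t=cv2.imread('pics/top0.png'); s=cv2.imread('pics/side0.png')
p=[0.56828,-0.0336,-.147]
def ov(f,n,bx,sc,name):
    g=cv2.resize(f[bx[1]:bx[3],bx[0]:bx[2]],None,fx=sc,fy=sc,interpolation=cv2.INTER_CUBIC);o=np.array(bx[:2])
    draw(g,n,p,box(-50,120,-195,195,0,30),sc,o)
    draw(g,n,p,box(-135,-51,-50,50,0,40),sc,o,(0,255,255))
    draw(g,n,p,box(-50,120,-160,-160,66,66),sc,o,(0,0,255))
    draw(g,n,p,box(-50,120,160,160,66,66),sc,o,(0,0,255))
    cv2.imwrite(f'pics/{name}.png',g)
ov(s,'side',(222,160,362,265),5,'s4')
ov(t,'top',(200,125,325,212),6,'t4')
```

```text
(no output)
```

View pics/s4.png

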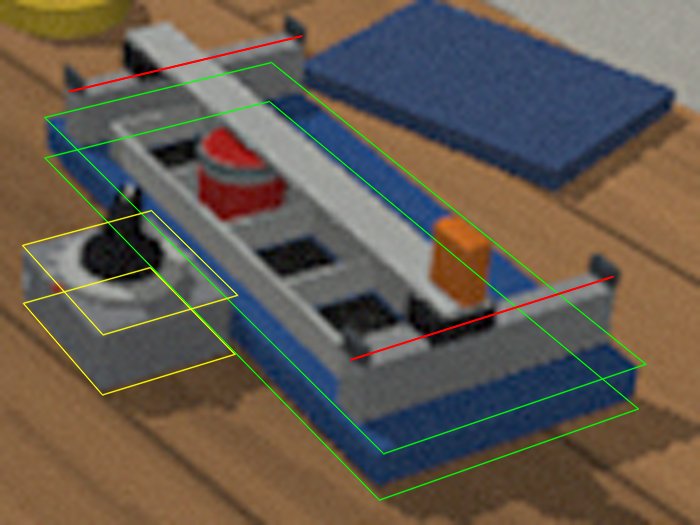

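View pics/t4.png

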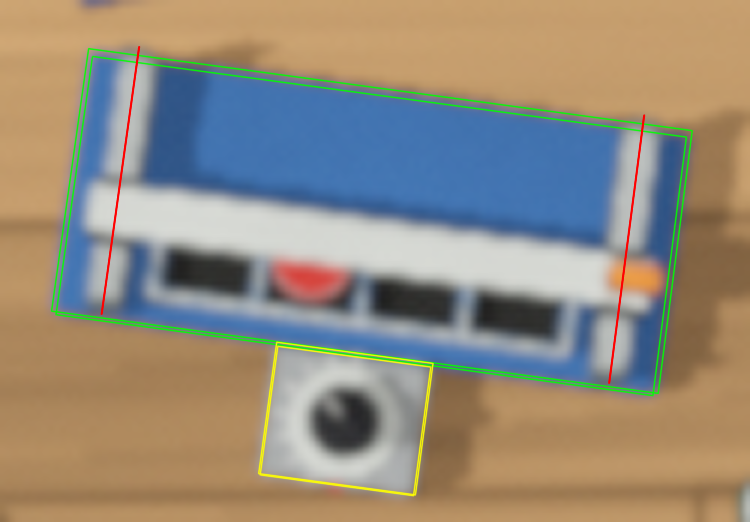

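Run:
```python
from h import *
s=cv2.imread('pics/side0.png')
crop(s,'s5',(272,205,357,262),9)
```

```text
(no output)
```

View pics/s5.png

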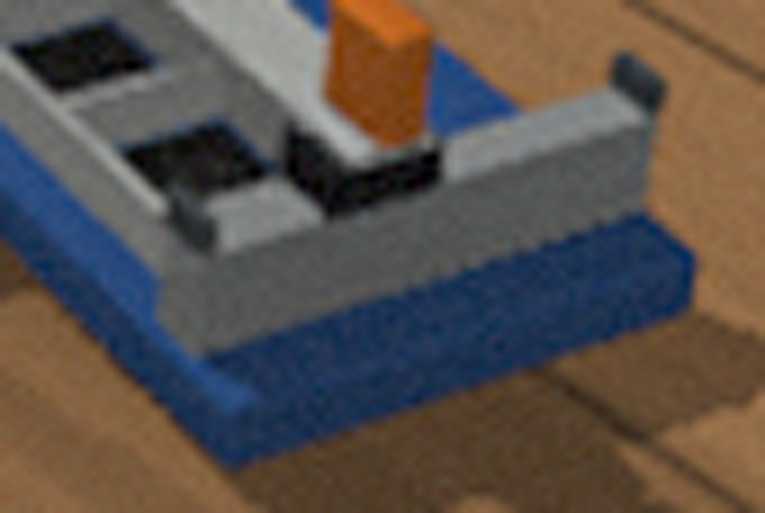

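```bash
sed -i "s/(-50,-190,0),(-50,-60,0)/(-50,-190,10),(-50,-60,10)/g; s/(-50,60,0),(-50,190,0)/(-50,60,10),(-50,190,10)/g; s/(-45,-195,0),(115,-195,0)/(-45,-195,10),(115,-195,10)/; s/np.load('shaker.npy')/np.array([.568,-.0336,-.147])/" fit.py; python3 fit.py
python3 - <<'E'
from h import *
t=cv2.imread('pics/top0.png'); s=cv2.imread('pics/side0.png')
p=np.load('shaker.npy')
# grip centroid: fit bar offset
for b in (0,5,10,15,20):
    P=W(p,[[b,-160,109]]); print(b,proj('top',W(p,[[b,-160,128]])),proj('side',P))
for n,f in(('top',t),('side',s)):
    hsv=cv2.cvtColor(f,cv2.COLOR_BGR2HSV).astype(int); m=(hsv[...,0]>5)&(hsv[...,0]<16)&(hsv[...,1]>150)&(hsv[...,2]>140)
    k,l,ss,c=cv2.connectedComponentsWithStats(m.astype('uint8'))
    for i in range(1,k):
        if ss[i,4]>12 and 295<c[i,0]<330 and 150<c[i,1]<230: print(n,ss[i],c[i])
E
```

```text
[ 0.56695134 -0.03371605 -0.15275073] 193 0.3953944353818854
top 125 [ 0.56779684 -0.03350303 -0.15179479] 0.29876091946673483
side 68 [ 0.56576639 -0.03400292 -0.15125461] 0.08994496610555297
0 [[304.48693616 174.43741669]] [[308.55461267 212.76510658]]
5 [[304.67230176 173.07607973]] [[310.1732009  212.28581275]]
10 [[304.85765441 171.7151639 ]] [[311.78558824 211.80833533]]
15 [[305.04299465 170.35466489]] [[313.39180757 211.33266479]]
20 [[305.22832303 168.99457836]] [[314.99189161 210.85879167]]
top [302 170   8   3  18] [305.94444444 171.        ]
side [309 203  11   8  45] [314.08888889 206.28888889]
```

View pics/t3.png

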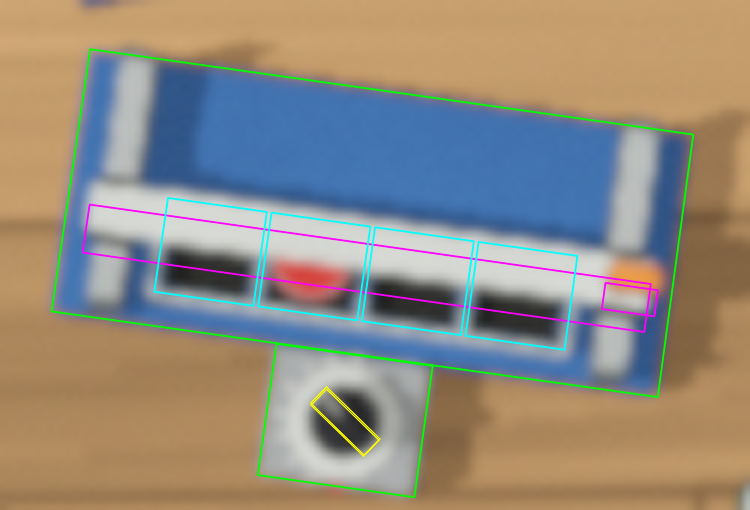

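Run:
```python
from h import *
t=cv2.imread('pics/top0.png'); s=cv2.imread('pics/side0.png')
p=np.array([.567,-.0337,-.1515]); np.save('shaker.npy',p)
rows=[]
for n,f,bx in(('side',s,(235,190,265,222)),('top',t,(244,182,270,208))):
    r=[]
    for th in (30,40,50,60):
        g=cv2.resize(f[bx[1]:bx[3],bx[0]:bx[2]],(190,200),interpolation=cv2.INTER_CUBIC)
        sc=np.array([190/(bx[2]-bx[0]),200/(bx[3]-bx[1])])
        k=W(p,[-95,0,0])[0]
        b=box(-23,23,-7,7,54,84); 
        for a,c in b[4:]+[((23,0,84),(0,0,84))]:
            uv=(proj(n,W([k[0],k[1],np.radians(th)],[a,c]))-bx[:2]+.5)*sc
            cv2.line(g,*[tuple(int(v) for v in q) for q in uv],(0,255,255),1,cv2.LINE_AA)
        r.append(g)
    rows.append(np.hstack(r))
cv2.imwrite('pics/k1.png',np.vstack(rows))
```

```text
(no output)
```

View pics/k1.png

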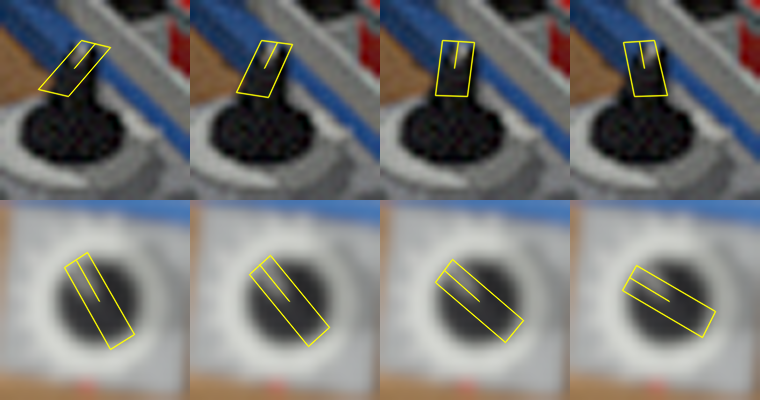

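Run:
```python
from h import *
p=np.load('shaker.npy'); np.set_printoptions(suppress=True)
print(W(p,[[-95,0,77],[12,-160,113],[92,-160,113],[80,-160,113],[0,-99,30],[0,-33,30],[0,33,30],[0,99,30]]).round(4)); st()
```

```text
[[ 0.4731 -0.0194  0.077 ]
 [ 0.5547 -0.1937  0.113 ]
 [ 0.6338 -0.2058  0.113 ]
 [ 0.6219 -0.2039  0.113 ]
 [ 0.5521 -0.1316  0.03  ]
 [ 0.562  -0.0663  0.03  ]
 [ 0.572  -0.0011  0.03  ]
 [ 0.5819  0.0642  0.03  ]]
t 0.10 tcp [0.1812 0.6501 0.4038] grasp [0.1811 0.6498 0.2448] toolx [-0.    -0.001 -1.   ] jaw yaw -105.6 F [-0.2  0.1  0.6] w 0.0874 q6 -0.29
```

Call:
apply_moves(commands=[{"dx": 19.5,"dy": -44.8,"spin": -7.9},{"dx": 19.5,"dy": -44.8,"spin": -7.9},{"dx": 19.5,"dy": -44.8,"spin": -7.9},{"dx": 19.5,"dy": -44.8,"spin": -7.9},{"dx": 19.5,"dy": -44.8,"spin": -7.9}], grip_force=20)

```text
invalid input at $.commands[0]: expected keys dx, dy, dz, spin, hand
```

Call:
apply_moves(commands=[{"dx": 19.5,"dy": -44.8,"dz": 0,"spin": -7.9,"hand": 0},{"dx": 19.5,"dy": -44.8,"dz": 0,"spin": -7.9,"hand": 0},{"dx": 19.5,"dy": -44.8,"dz": 0,"spin": -7.9,"hand": 0},{"dx": 19.5,"dy": -44.8,"dz": 0,"spin": -7.9,"hand": 0},{"dx": 19.5,"dy": -44.8,"dz": 0,"spin": -7.9,"hand": 0}], grip_force=20)

```text
t: 0.72
eef_pos: [0.2791, 0.4246, 0.4044]
ee_rot: [2.057, 1.57, -2.05]
force: [0.8, 0.8, 0.0]
width: 0.0876
```

Call:
apply_moves(commands=[{"dx": 19.5,"dy": -44.8,"dz": 0,"spin": -7.9,"hand": 0},{"dx": 19.5,"dy": -44.8,"dz": 0,"spin": -7.9,"hand": 0},{"dx": 19.5,"dy": -44.8,"dz": 0,"spin": -7.9,"hand": 0},{"dx": 19.5,"dy": -44.8,"dz": 0,"spin": -7.9,"hand": 0},{"dx": 19.5,"dy": -44.8,"dz": 0,"spin": -7.9,"hand": 0}])

```text
t: 1.35
eef_pos: [0.3764, 0.2006, 0.4047]
ee_rot: [-0.075, 1.571, 1.412]
force: [0.4, 0.6, 0.4]
width: 0.0876
```

Call:
apply_moves(commands=[{"dx": 19.5,"dy": -44.8,"dz": 0,"spin": -7.9,"hand": 0},{"dx": 19.5,"dy": -44.8,"dz": 0,"spin": -7.9,"hand": 0},{"dx": 19.5,"dy": -44.8,"dz": 0,"spin": -7.9,"hand": 0},{"dx": 19.5,"dy": -44.8,"dz": 0,"spin": -7.9,"hand": 0},{"dx": 19.5,"dy": -44.8,"dz": 0,"spin": -7.9,"hand": 0}])

```text
t: 1.98
eef_pos: [0.474, -0.0234, 0.4046]
ee_rot: [0.477, 1.571, 1.274]
force: [0.4, 1.2, 0.7]
width: 0.0877
```

```bash
python3 -c "
from h import *
st()"
```

```text
t 1.98 tcp [ 0.474  -0.0234  0.4046] grasp [ 0.474  -0.0234  0.2456] toolx [ 0.  0. -1.] jaw yaw 135.7 F [0.4 1.2 0.7] w 0.0877 q6 -1.14
```

Call:
apply_moves(commands=[{"dx": -0.9,"dy": 4,"dz": -30,"spin": 0,"hand": 0.2},{"dx": 0,"dy": 0,"dz": -30,"spin": 0,"hand": 0.3},{"dx": 0,"dy": 0,"dz": -25,"spin": 0,"hand": 0.3},{"dx": 0,"dy": 0,"dz": -15,"spin": 0,"hand": 0.3},{"dx": 0,"dy": 0,"dz": 0,"spin": 0,"hand": 0.3}])

```text
t: 2.6
eef_pos: [0.4723, -0.018, 0.3035]
ee_rot: [2.641, 1.568, -2.841]
force: [0.3, -0.5, 0.8]
width: 0.0615
```

```bash
python3 -c "
from h import *
st(); print(status.get_state()['q'].round(3))
f=grab('side','s6',(200,120,330,250),5)
f=grab('top','t6',(225,160,295,220),8)"
```

```text
t 2.60 tcp [ 0.4723 -0.018   0.3035] grasp [ 0.4719 -0.0181  0.1445] toolx [-0.003 -0.001 -1.   ] jaw yaw 135.9 F [ 0.3 -0.5  0.8] w 0.0615 q6 -1.15
[ 0.38   0.122 -0.561 -0.    -0.891 -1.149]
```

View pics/s6.png

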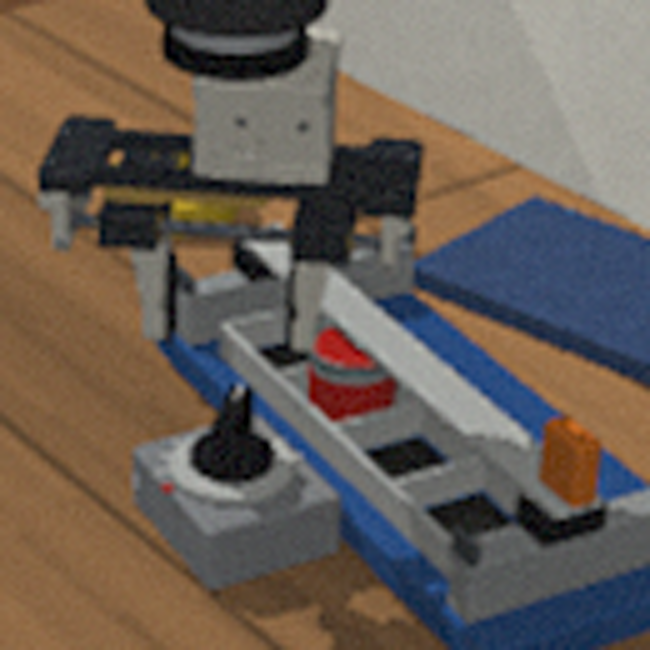

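Call:
apply_moves(commands=[{"dx": 1,"dy": -1.2,"dz": -20,"spin": 0,"hand": 0.3},{"dx": 0,"dy": 0,"dz": -20,"spin": 0,"hand": 0.3},{"dx": 0,"dy": 0,"dz": -18,"spin": 0,"hand": 0.3},{"dx": 0,"dy": 0,"dz": -9,"spin": 0,"hand": 0.3},{"dx": 0,"dy": 0,"dz": 0,"spin": 0,"hand": 0.3}])

```text
t: 3.32
eef_pos: [0.474, -0.019, 0.2378]
ee_rot: [3.063, 1.571, -2.418]
force: [0.3, 0.2, -0.8]
width: 0.0609
```

Call:
apply_moves(commands=[{"dx": 0,"dy": 0,"dz": 0,"spin": 0,"hand": 0.6},{"dx": 0,"dy": 0,"dz": 0,"spin": 0,"hand": 0.8},{"dx": 0,"dy": 0,"dz": 0,"spin": 0,"hand": 1},{"dx": 0,"dy": 0,"dz": 0,"spin": 0,"hand": 1},{"dx": 0,"dy": 0,"dz": 0,"spin": 0,"hand": 1}])

```text
t: 3.95
eef_pos: [0.4738, -0.019, 0.2377]
ee_rot: [-0.404, 1.571, 0.397]
force: [-0.4, 0.7, 0.1]
width: 0.0172
```

```bash
python3 -c "
from h import *
st()
f=grab('side','s7',(200,120,330,250),5)"
```

```text
t 3.95 tcp [ 0.4738 -0.019   0.2377] grasp [ 0.4738 -0.019   0.0787] toolx [ 0.  0. -1.] jaw yaw 135.9 F [-0.4  0.7  0.1] w 0.0172 q6 -1.15
```

View pics/s7.png

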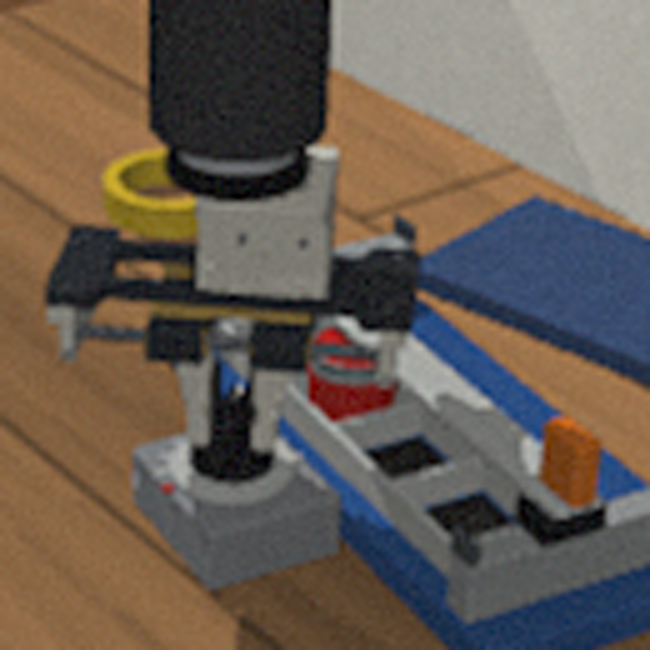

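Width is still closing (17 mm); one more pause row, then start turning.

Call:
apply_moves(commands=[{"dx": 0,"dy": 0,"dz": 0,"spin": 0,"hand": 1},{"dx": 0,"dy": 0,"dz": 0,"spin": 0,"hand": 1},{"dx": 0,"dy": 0,"dz": 0,"spin": 5,"hand": 1},{"dx": 0,"dy": 0,"dz": 0,"spin": 8,"hand": 1},{"dx": 0,"dy": 0,"dz": 0,"spin": 8,"hand": 1}])

```text
t: 4.62
eef_pos: [0.4737, -0.0191, 0.2376]
ee_rot: [2.249, 1.57, -2.862]
force: [-1.8, -0.2, 2.3]
width: 0.0136
```

```bash
python3 -c "
from h import *
st();print(status.get_state()['moment'])"
```

```text
t 4.62 tcp [ 0.4737 -0.0191  0.2376] grasp [ 0.4736 -0.0191  0.0786] toolx [-0. -0. -1.] jaw yaw 157.2 F [-1.8 -0.2  2.3] w 0.0136 q6 -0.77
[ 0.30306449  0.75070669 -0.04531095]
```

Call:
apply_moves(commands=[{"dx": 0,"dy": 0,"dz": 0,"spin": 9,"hand": 1},{"dx": 0,"dy": 0,"dz": 0,"spin": 9,"hand": 1},{"dx": 0,"dy": 0,"dz": 0,"spin": 9,"hand": 1},{"dx": 0,"dy": 0,"dz": 0,"spin": 9,"hand": 1},{"dx": 0,"dy": 0,"dz": 0,"spin": 9,"hand": 1}])

```text
t: 5.25
eef_pos: [0.4739, -0.0191, 0.2377]
ee_rot: [-2.609, 1.571, -0.65]
force: [-0.6, 1.3, 0.8]
width: 0.014
```

Call:
apply_moves(commands=[{"dx": 0,"dy": 0,"dz": 0,"spin": 8,"hand": 1},{"dx": 0,"dy": 0,"dz": 0,"spin": 8,"hand": 1},{"dx": 0,"dy": 0,"dz": 0,"spin": 8,"hand": 1},{"dx": 0,"dy": 0,"dz": 0,"spin": 8,"hand": 1},{"dx": 0,"dy": 0,"dz": 0,"spin": 7,"hand": 1}])

```text
t: 5.88
eef_pos: [0.4741, -0.0189, 0.2377]
ee_rot: [-2.389, 1.57, 0.249]
force: [-0.5, 1.2, 0.3]
width: 0.0139
```

```bash
python3 -c "
from h import *
st();print(status.get_state()['moment'])
grab('side','s8',(200,120,330,250),5)"
```

```text
t 5.88 tcp [ 0.4741 -0.0189  0.2377] grasp [ 0.4742 -0.0189  0.0787] toolx [ 0.001  0.    -1.   ] jaw yaw -118.8 F [-0.5  1.2  0.3] w 0.0139 q6 0.69
[0.29707056 0.19079264 0.00436234]
```

View pics/s8.png

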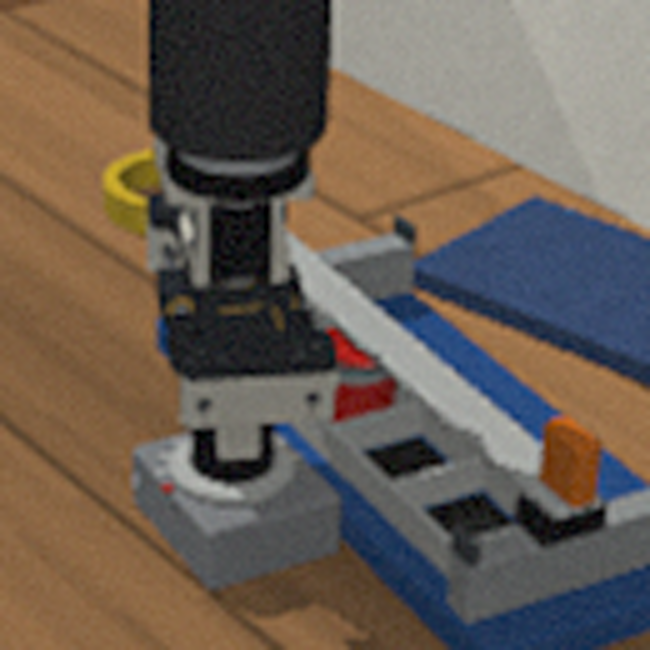

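Call:
apply_moves(commands=[{"dx": 0,"dy": 0,"dz": 0,"spin": 6,"hand": 1},{"dx": 0,"dy": 0,"dz": 0,"spin": 5,"hand": 1},{"dx": 0,"dy": 0,"dz": 0,"spin": 3,"hand": 1},{"dx": 0,"dy": 0,"dz": 0,"spin": 2,"hand": 1},{"dx": 0,"dy": 0,"dz": 0,"spin": 1,"hand": 1}])

```text
t: 6.55
eef_pos: [0.4741, -0.0189, 0.2377]
ee_rot: [-2.581, 1.57, 0.35]
force: [1.3, 1.7, 0.2]
width: 0.0141
```

```bash
python3 -c "
from h import *
st();print(status.get_state()['moment'], status.get_state()['joint_efforts'][5])"
```

```text
t 6.55 tcp [ 0.4741 -0.0189  0.2377] grasp [ 0.4742 -0.0188  0.0787] toolx [ 0.001  0.    -1.   ] jaw yaw -102.1 F [1.3 1.7 0.2] w 0.0141 q6 0.98
[ 0.57785969 -0.20252572 -0.06044831] -0.05001953803002834
```

Call:
apply_moves(commands=[{"dx": 0,"dy": 0,"dz": 0,"spin": 1.5,"hand": 1},{"dx": 0,"dy": 0,"dz": 0,"spin": 1.5,"hand": 1},{"dx": 0,"dy": 0,"dz": 0,"spin": 1,"hand": 1},{"dx": 0,"dy": 0,"dz": 0,"spin": 1,"hand": 1},{"dx": 0,"dy": 0,"dz": 0,"spin": 0,"hand": 1}])

```text
t: 7.18
eef_pos: [0.474, -0.0189, 0.2377]
ee_rot: [-2.49, 1.57, 0.528]
force: [3.4, 2.4, -2.5]
width: 0.0138
```

```bash
python3 -c "
from h import *
st();print(status.get_state()['moment'], status.get_state()['joint_efforts'][5])"
```

```text
t 7.17 tcp [ 0.474  -0.0189  0.2377] grasp [ 0.4741 -0.0188  0.0787] toolx [ 0.001  0.    -1.   ] jaw yaw -97.1 F [ 3.4  2.4 -2.5] w 0.0138 q6 1.07
[ 1.0451531  -0.96489669 -0.3945882 ] 0.5366658791899681
```

Call:
apply_moves(commands=[{"dx": 0,"dy": 0,"dz": 0,"spin": 1,"hand": 1},{"dx": 0,"dy": 0,"dz": 0,"spin": 1,"hand": 1},{"dx": 0,"dy": 0,"dz": 0,"spin": 1,"hand": 1},{"dx": 0,"dy": 0,"dz": 0,"spin": 0,"hand": 1},{"dx": 0,"dy": 0,"dz": 0,"spin": 0,"hand": 1}])

```text
t: 7.8
eef_pos: [0.474, -0.0189, 0.2377]
ee_rot: [-2.688, 1.57, 0.382]
force: [4.5, 3.5, -4.1]
width: 0.0148
```

```bash
python3 -c "
from h import *
st();print(status.get_state()['moment'], status.get_state()['joint_efforts'][5])"
```

```text
t 7.80 tcp [ 0.474  -0.0189  0.2377] grasp [ 0.4741 -0.0189  0.0787] toolx [ 0.001  0.    -1.   ] jaw yaw -94.1 F [ 4.5  3.5 -4.1] w 0.0148 q6 1.12
[ 1.29322348 -1.41177481 -0.57664702] 0.5688557401299477
```

Call:
apply_moves(commands=[{"dx": 0,"dy": 0,"dz": 0,"spin": -2,"hand": 1},{"dx": 0,"dy": 0,"dz": 0,"spin": 0,"hand": 0.8},{"dx": 0,"dy": 0,"dz": 0,"spin": 0,"hand": 0.5},{"dx": 0,"dy": 0,"dz": 0,"spin": 0,"hand": 0.3},{"dx": 0,"dy": 0,"dz": 0,"spin": 0,"hand": 0.3}])

```text
t: 8.43
eef_pos: [0.4737, -0.0191, 0.2376]
ee_rot: [0.634, 1.57, -2.613]
force: [-0.1, 0.8, 0.4]
width: 0.0422
```

Call:
apply_moves(commands=[{"dx": 0,"dy": 0,"dz": 20,"spin": 0,"hand": 0.3},{"dx": 0,"dy": 0,"dz": 40,"spin": 0,"hand": 0.3},{"dx": 0,"dy": 0,"dz": 50,"spin": 0,"hand": 0.3},{"dx": 0,"dy": 0,"dz": 0,"spin": 0,"hand": 0.3},{"dx": 0,"dy": 0,"dz": 0,"spin": 0,"hand": 0.3}])

```text
t: 9.05
eef_pos: [0.4734, -0.0191, 0.3474]
ee_rot: [-1.182, 1.57, 1.854]
force: [-0.1, 0.5, -0.3]
width: 0.0617
```

```bash
python3 -c "
from h import *
st();
f=grab('side','s9',(200,120,360,250),5)
W_=W
p=np.load('shaker.npy')
g=cv2.resize(f[190:222,235:265],None,fx=12,fy=12,interpolation=cv2.INTER_CUBIC);h=g.copy()
k=W(p,[-95,0,0])[0]
draw(g,'side',[k[0],k[1],p[2]+np.pi],box(-23,23,-7,7,84,84)+[((0,0,84),(23,0,84))],12,np.array([235,190]))
cv2.imwrite('pics/k2.png',np.hstack([h,g]))"
```

```text
t 9.05 tcp [ 0.4734 -0.0191  0.3474] grasp [ 0.4734 -0.0191  0.1884] toolx [-0.  0. -1.] jaw yaw -96.1 F [-0.1  0.5 -0.3] w 0.0617 q6 1.09
```

View pics/s9.png

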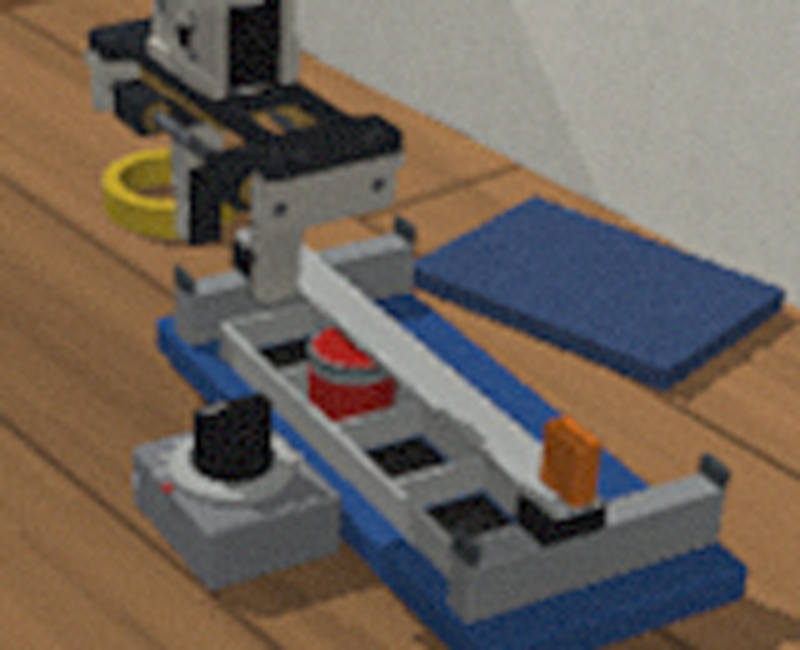

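View pics/k2.png

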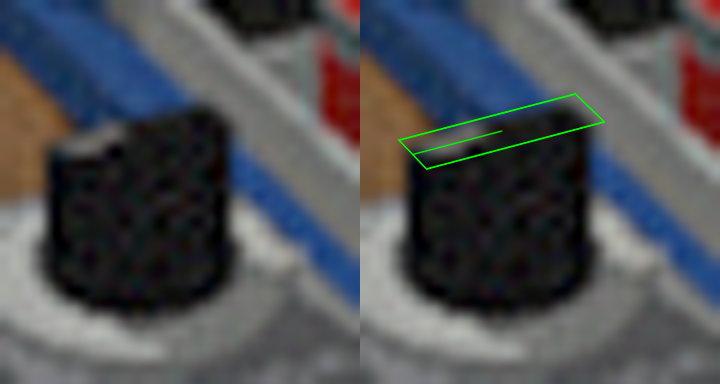

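Call:
apply_moves(commands=[{"dx": 8.1,"dy": -17.5,"dz": 0,"spin": -9.3,"hand": 0.3},{"dx": 8.1,"dy": -17.5,"dz": 0,"spin": -9.3,"hand": 0.3},{"dx": 8.1,"dy": -17.5,"dz": 0,"spin": -9.3,"hand": 0.3},{"dx": 8.1,"dy": -17.5,"dz": 0,"spin": -9.3,"hand": 0.3},{"dx": 8.1,"dy": -17.5,"dz": 0,"spin": -9.3,"hand": 0.3}])

```text
t: 9.72
eef_pos: [0.5142, -0.1071, 0.346]
ee_rot: [1.043, 1.568, -3.022]
force: [-0.1, -0.0, 1.1]
width: 0.0613
```

Call:
apply_moves(commands=[{"dx": 8.1,"dy": -17.5,"dz": 0,"spin": -9.3,"hand": 0.3},{"dx": 8.1,"dy": -17.5,"dz": 0,"spin": -9.3,"hand": 0.3},{"dx": 8.1,"dy": -17.5,"dz": 0,"spin": -9.3,"hand": 0.3},{"dx": 8.1,"dy": -17.5,"dz": 0,"spin": -9.3,"hand": 0.3},{"dx": 8.1,"dy": -17.5,"dz": 0,"spin": -9.0,"hand": 0.3}])

```text
t: 10.35
eef_pos: [0.5548, -0.1946, 0.3457]
ee_rot: [1.665, 1.568, 3.077]
force: [0.2, -0.1, 0.4]
width: 0.0614
```

Call:
apply_moves(commands=[{"dx": 0,"dy": 0,"dz": -15,"spin": 0,"hand": 0.3},{"dx": 0,"dy": 0,"dz": -15,"spin": 0,"hand": 0.3},{"dx": 0,"dy": 0,"dz": -5,"spin": 0,"hand": 0.3},{"dx": 0,"dy": 0,"dz": 0,"spin": 0,"hand": 0.3},{"dx": 0,"dy": 0,"dz": 0,"spin": 0,"hand": 0.3}])

```text
t: 10.98
eef_pos: [0.555, -0.1937, 0.3131]
ee_rot: [-1.652, 1.57, -0.233]
force: [0.8, 0.6, 1.4]
width: 0.0612
```

```bash
python3 -c "
from h import *
st();
f=grab('side','s10',(230,110,390,240),5)"
```

```text
t 10.97 tcp [ 0.555  -0.1937  0.3131] grasp [ 0.5551 -0.1938  0.1541] toolx [ 0.001 -0.    -1.   ] jaw yaw 171.3 F [0.8 0.6 1.4] w 0.0612 q6 -0.15
```

View pics/s10.png

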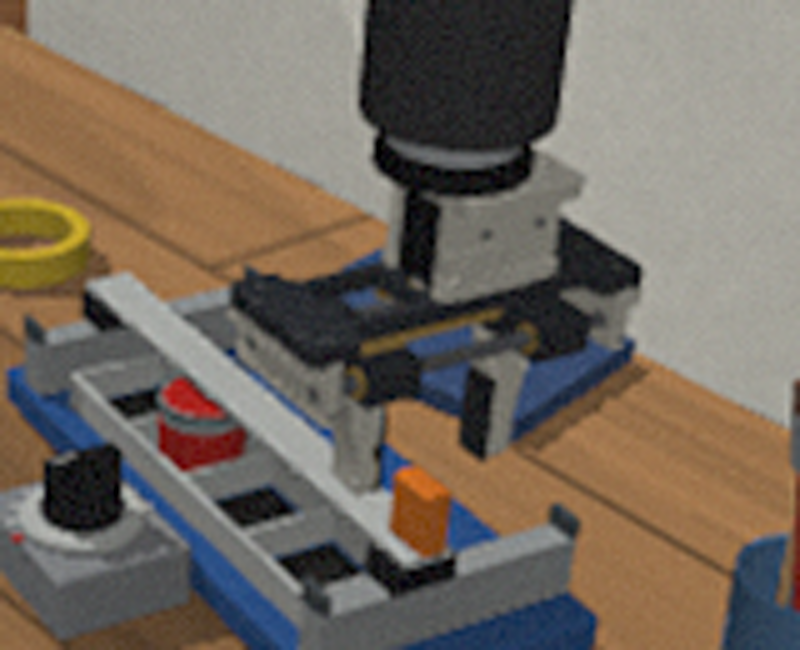

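Call:
apply_moves(commands=[{"dx": 0,"dy": 0,"dz": -15,"spin": 0,"hand": 0.3},{"dx": 0,"dy": 0,"dz": -15,"spin": 0,"hand": 0.3},{"dx": 0,"dy": 0,"dz": -10,"spin": 0,"hand": 0.3},{"dx": 0,"dy": 0,"dz": 0,"spin": 0,"hand": 0.6},{"dx": 0,"dy": 0,"dz": 0,"spin": 0,"hand": 0.8}])

```text
t: 11.65
eef_pos: [0.555, -0.1941, 0.2728]
ee_rot: [-2.739, 1.571, -1.321]
force: [-0.5, -0.8, 0.5]
width: 0.0469
```

Call:
apply_moves(commands=[{"dx": 0,"dy": 0,"dz": 0,"spin": 0,"hand": 1},{"dx": 0,"dy": 0,"dz": 0,"spin": 0,"hand": 1},{"dx": 0,"dy": 0,"dz": 0,"spin": 0,"hand": 1},{"dx": 0,"dy": 0,"dz": 0,"spin": 0,"hand": 1},{"dx": 0,"dy": 0,"dz": 0,"spin": 0,"hand": 1}])

```text
t: 12.28
eef_pos: [0.5552, -0.194, 0.273]
ee_rot: [-1.638, 1.57, -0.22]
force: [1.9, -0.3, 1.2]
width: 0.0161
```

```bash
python3 -c "
from h import *
st()"
```

```text
t 12.28 tcp [ 0.5552 -0.194   0.273 ] grasp [ 0.5553 -0.1941  0.114 ] toolx [ 0.001 -0.    -1.   ] jaw yaw 171.2 F [ 1.9 -0.3  1.2] w 0.0161 q6 -0.15
```

Call:
apply_moves(commands=[{"dx": 7.9,"dy": -1.2,"dz": 0,"spin": 0,"hand": 1},{"dx": 11.9,"dy": -1.8,"dz": 0,"spin": 0,"hand": 1},{"dx": 13.8,"dy": -2.1,"dz": 0,"spin": 0,"hand": 1},{"dx": 13.8,"dy": -2.1,"dz": 0,"spin": 0,"hand": 1},{"dx": 9.9,"dy": -1.5,"dz": 0,"spin": 0,"hand": 1}])

```text
t: 12.9
eef_pos: [0.6135, -0.2029, 0.273]
ee_rot: [-2.217, 1.57, -0.799]
force: [-3.2, 1.5, 7.8]
width: 0.0163
```

Call:
apply_moves(commands=[{"dx": 2,"dy": -0.3,"dz": 0,"spin": 0,"hand": 1},{"dx": 2,"dy": -0.3,"dz": 0,"spin": 0,"hand": 1},{"dx": 2,"dy": -0.3,"dz": 0,"spin": 0,"hand": 1},{"dx": 2,"dy": -0.3,"dz": 0,"spin": 0,"hand": 1},{"dx": 0,"dy": 0,"dz": 0,"spin": 0,"hand": 1}])

```text
t: 13.52
eef_pos: [0.6212, -0.2041, 0.273]
ee_rot: [-1.969, 1.57, -0.551]
force: [-1.7, 0.5, 5.2]
width: 0.0158
```

```bash
python3 -c "
from h import *
st()"
```

```text
t 13.53 tcp [ 0.6212 -0.2041  0.273 ] grasp [ 0.6214 -0.2042  0.114 ] toolx [ 0.001 -0.    -1.   ] jaw yaw 171.2 F [-1.7  0.5  5.2] w 0.0158 q6 -0.13
```

Call:
apply_moves(commands=[{"dx": 1,"dy": -0.15,"dz": 0,"spin": 0,"hand": 1},{"dx": 1,"dy": -0.15,"dz": 0,"spin": 0,"hand": 1},{"dx": 1,"dy": -0.15,"dz": 0,"spin": 0,"hand": 1},{"dx": 1,"dy": -0.15,"dz": 0,"spin": 0,"hand": 1},{"dx": 0,"dy": 0,"dz": 0,"spin": 0,"hand": 1}])

```text
t: 14.15
eef_pos: [0.6232, -0.2044, 0.2729]
ee_rot: [1.606, 1.567, 3.023]
force: [-11.7, 4.0, 12.9]
width: 0.016
```

```bash
python3 -c "
from h import *
st()"
```

```text
t 14.15 tcp [ 0.6232 -0.2044  0.2729] grasp [ 0.6226 -0.2043  0.1139] toolx [-0.004  0.001 -1.   ] jaw yaw 171.2 F [-11.7   4.   12.9] w 0.0160 q6 -0.13
```

Call:
apply_moves(commands=[{"dx": -1,"dy": 0.15,"dz": 0,"spin": 0,"hand": 0.8},{"dx": 0,"dy": 0,"dz": 0,"spin": 0,"hand": 0.5},{"dx": 0,"dy": 0,"dz": 0,"spin": 0,"hand": 0.4},{"dx": 0,"dy": 0,"dz": 0,"spin": 0,"hand": 0.4},{"dx": 0,"dy": 0,"dz": 10,"spin": 0,"hand": 0.3}])

```text
t: 14.78
eef_pos: [0.6229, -0.2044, 0.2821]
ee_rot: [1.629, 1.569, 3.046]
force: [0.9, -0.1, 0.5]
width: 0.0517
```

Call:
apply_moves(commands=[{"dx": 0,"dy": 0,"dz": 30,"spin": 0,"hand": 0.25},{"dx": 0,"dy": 0,"dz": 40,"spin": 0,"hand": 0.25},{"dx": -10,"dy": 40,"dz": 10,"spin": 0,"hand": 0.25},{"dx": -20,"dy": 50,"dz": 0,"spin": 0,"hand": 0.25},{"dx": -20,"dy": 50,"dz": 0,"spin": 0,"hand": 0.25}])

```text
t: 15.4
eef_pos: [0.5726, -0.0633, 0.3637]
ee_rot: [-1.271, 1.569, 0.146]
force: [0.3, -0.5, 0.0]
width: 0.0657
```

```bash
python3 -c "
from h import *
st()
p=np.load('shaker.npy')
f=grab('side','s11',(210,130,370,260),5)
overlay(f,'side',p,(210,130,370,260),5,'s11o',80)"
```

```text
t 15.40 tcp [ 0.5726 -0.0633  0.3637] grasp [ 0.5728 -0.0632  0.2047] toolx [ 0.002  0.    -1.   ] jaw yaw 171.2 F [ 0.3 -0.5  0. ] w 0.0657 q6 -0.38
```

View pics/s11o.png

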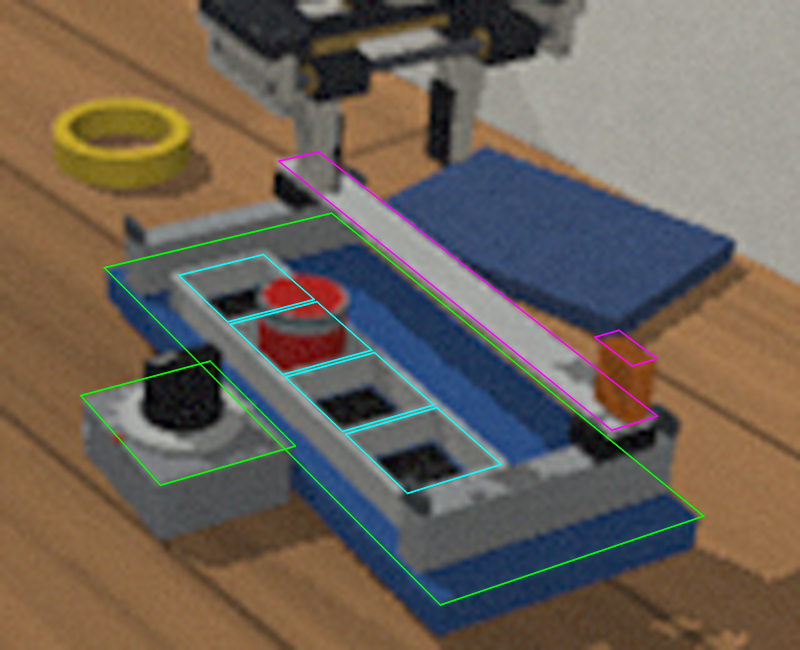

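```bash
python3 -c "
from h import *
print(onz('side',[(270.5,189.0)],.078), proj('side',[.572,-.0011,.078]))
f=cv2.imread('pics/s11_raw.png'); hsv=cv2.cvtColor(f,cv2.COLOR_BGR2HSV).astype(int)
m=((hsv[...,0]<6)|(hsv[...,0]>174))&(hsv[...,1]>150)&(hsv[...,2]>150); m[:,:255]=0;m[:,290:]=0
ys,xs=np.nonzero(m); print(xs.min(),xs.max(),ys.min(),ys.max(),xs.mean(),ys.mean()); print(onz('side',[(xs.mean(),ys.mean())],.078))"
```

```text
[[ 0.57441803 -0.00075462  0.078     ]] [[269.93091157 189.28650133]]
263 277 186 192 270.2 188.8235294117647
[[5.74349656e-01 5.52909958e-04 7.80000000e-02]]
```

Call:
apply_moves(commands=[{"dx": 0.8,"dy": 31.5,"dz": 0,"spin": 0,"hand": 0.22},{"dx": 0,"dy": 31.5,"dz": 0,"spin": 0,"hand": 0.22},{"dx": 0,"dy": 0,"dz": -40,"spin": 0,"hand": 0.22},{"dx": 0,"dy": 0,"dz": -30,"spin": 0,"hand": 0.22},{"dx": 0,"dy": 0,"dz": 0,"spin": 0,"hand": 0.22}])

```text
t: 16.08
eef_pos: [0.5733, -0.0014, 0.2913]
ee_rot: [2.003, 1.567, -2.862]
force: [-0.3, 0.6, 0.3]
width: 0.0683
```

```bash
python3 -c "
from h import *
st()
f=grab('side','s12',(210,100,370,230),5)"
```

```text
t 16.07 tcp [ 0.5733 -0.0014  0.2913] grasp [ 0.5727 -0.0016  0.1323] toolx [-0.004 -0.001 -1.   ] jaw yaw 171.2 F [-0.3  0.6  0.3] w 0.0683 q6 -0.49
```

View pics/s12.png

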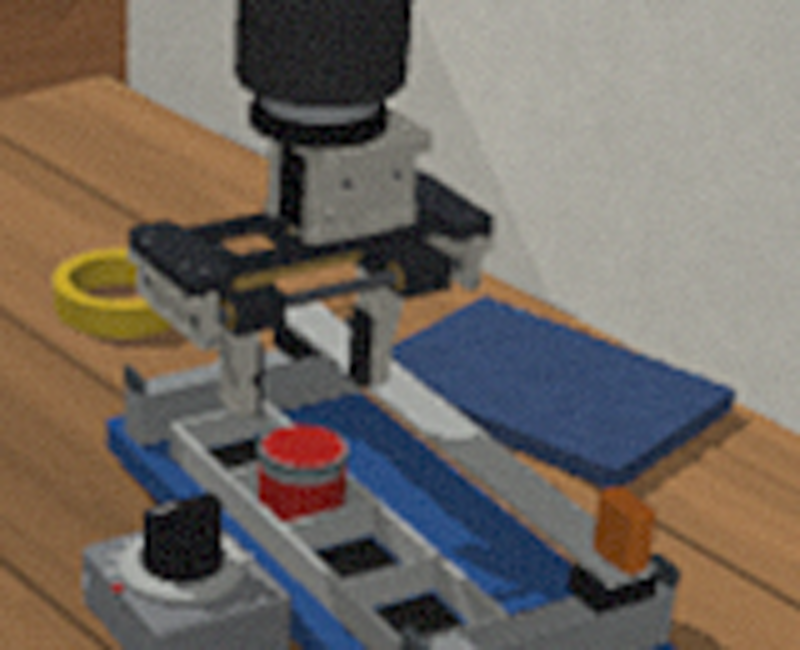

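Aligned. Descend 59 mm to grasp z ≈ 0.073, then close.

Call:
apply_moves(commands=[{"dx": 1,"dy": 0.8,"dz": -20,"spin": 0,"hand": 0.22},{"dx": 0,"dy": 0,"dz": -20,"spin": 0,"hand": 0.22},{"dx": 0,"dy": 0,"dz": -13,"spin": 0,"hand": 0.22},{"dx": 0,"dy": 0,"dz": -6,"spin": 0,"hand": 0.22},{"dx": 0,"dy": 0,"dz": 0,"spin": 0,"hand": 0.22}])

```text
t: 16.75
eef_pos: [0.5752, -0.0006, 0.2341]
ee_rot: [-1.522, 1.57, -0.104]
force: [0.4, 0.4, -0.2]
width: 0.0682
```

Call:
apply_moves(commands=[{"dx": 0,"dy": 0,"dz": 0,"spin": 0,"hand": 0.4},{"dx": 0,"dy": 0,"dz": 0,"spin": 0,"hand": 0.6},{"dx": 0,"dy": 0,"dz": 0,"spin": 0,"hand": 1},{"dx": 0,"dy": 0,"dz": 0,"spin": 0,"hand": 1},{"dx": 0,"dy": 0,"dz": 0,"spin": 0,"hand": 1}])

```text
t: 17.38
eef_pos: [0.5751, -0.0005, 0.2342]
ee_rot: [-1.274, 1.57, 0.144]
force: [-1.4, 1.9, 5.3]
width: 0.0515
```

```bash
python3 -c "
from h import *
st()"
```

```text
t 17.38 tcp [ 5.751e-01 -5.000e-04  2.342e-01] grasp [ 5.752e-01 -5.000e-04  7.520e-02] toolx [ 0.001  0.    -1.   ] jaw yaw 171.2 F [-1.4  1.9  5.3] w 0.0515 q6 -0.49
```

Call:
apply_moves(commands=[{"dx": 0,"dy": 0,"dz": 10,"spin": 0,"hand": 1},{"dx": 0,"dy": 0,"dz": 30,"spin": 0,"hand": 1},{"dx": 0,"dy": 0,"dz": 40,"spin": 0,"hand": 1},{"dx": -5,"dy": 20,"dz": 10,"spin": 0,"hand": 1},{"dx": -10,"dy": 40,"dz": 0,"spin": 0,"hand": 1}])

```text
t: 18.0
eef_pos: [0.56, 0.0592, 0.3251]
ee_rot: [-0.991, 1.569, 0.424]
force: [-0.8, -0.0, -1.5]
width: 0.0518
```

Call:
apply_moves(commands=[{"dx": -11,"dy": 44,"dz": 0,"spin": 0,"hand": 1},{"dx": -11,"dy": 44,"dz": 0,"spin": 0,"hand": 1},{"dx": -11,"dy": 44,"dz": 0,"spin": 0,"hand": 1},{"dx": -11,"dy": 44,"dz": 0,"spin": 0,"hand": 1},{"dx": -11,"dy": 44,"dz": 0,"spin": 0,"hand": 1}])

```text
t: 18.62
eef_pos: [0.5042, 0.2807, 0.3238]
ee_rot: [2.027, 1.57, -2.838]
force: [1.2, -0.1, -2.3]
width: 0.0518
```

Call:
apply_moves(commands=[{"dx": -11,"dy": 44,"dz": 0,"spin": 0,"hand": 1},{"dx": -11,"dy": 44,"dz": 0,"spin": 0,"hand": 1},{"dx": -11,"dy": 44,"dz": 0,"spin": 0,"hand": 1},{"dx": -5,"dy": 20,"dz": -20,"spin": 0,"hand": 1},{"dx": 0,"dy": 0,"dz": -20,"spin": 0,"hand": 1}])

```text
t: 19.25
eef_pos: [0.4661, 0.4326, 0.2823]
ee_rot: [2.27, 1.57, -2.594]
force: [0.3, -1.4, -2.3]
width: 0.0515
```

```bash
python3 -c "
from h import *
st()
f=grab('side','s13',(110,60,270,190),5)"
```

```text
t 19.25 tcp [0.4661 0.4326 0.2823] grasp [0.466  0.4325 0.1233] toolx [-0.001 -0.    -1.   ] jaw yaw 171.3 F [ 0.3 -1.4 -2.3] w 0.0515 q6 -1.21
```

View pics/s13.png

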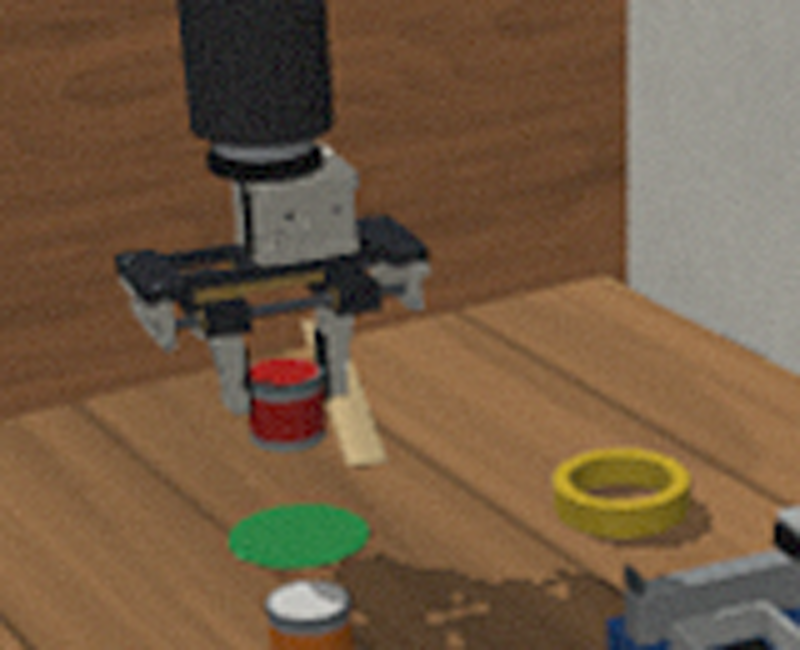

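Call:
apply_moves(commands=[{"dx": 1,"dy": -1,"dz": -25,"spin": 0,"hand": 1},{"dx": 0,"dy": 0,"dz": -22,"spin": 0,"hand": 1},{"dx": 0,"dy": 0,"dz": -15,"spin": 0,"hand": 1},{"dx": 0,"dy": 0,"dz": -8,"spin": 0,"hand": 1},{"dx": 0,"dy": 0,"dz": -4,"spin": 0,"hand": 1}])

```text
t: 19.92
eef_pos: [0.4681, 0.4304, 0.2096]
ee_rot: [-2.656, 1.571, -1.238]
force: [0.7, -0.2, -1.2]
width: 0.0516
```

```bash
python3 -c "
from h import *
st()
print(onz('side',[(170,167.4)],.002))"
```

```text
t 19.93 tcp [0.4681 0.4304 0.2096] grasp [0.4681 0.4304 0.0506] toolx [ 0. -0. -1.] jaw yaw 171.2 F [ 0.7 -0.2 -1.2] w 0.0516 q6 -1.20
[[0.4645229  0.42400515 0.002     ]]
```

Call:
apply_moves(commands=[{"dx": 0,"dy": 0,"dz": -1.5,"spin": 0,"hand": 1},{"dx": 0,"dy": 0,"dz": -1,"spin": 0,"hand": 1},{"dx": 0,"dy": 0,"dz": -0.5,"spin": 0,"hand": 1},{"dx": 0,"dy": 0,"dz": 0,"spin": 0,"hand": 1},{"dx": 0,"dy": 0,"dz": 0,"spin": 0,"hand": 1}])

```text
t: 20.55
eef_pos: [0.4679, 0.4305, 0.2068]
ee_rot: [-0.338, 1.571, 1.079]
force: [0.4, 0.7, -2.4]
width: 0.0517
```

Call:
apply_moves(commands=[{"dx": 0,"dy": 0,"dz": 0,"spin": 0,"hand": 0.35},{"dx": 0,"dy": 0,"dz": 0,"spin": 0,"hand": 0.22},{"dx": 0,"dy": 0,"dz": 0,"spin": 0,"hand": 0.15},{"dx": 0,"dy": 0,"dz": 0,"spin": 0,"hand": 0.15},{"dx": 0,"dy": 0,"dz": 20,"spin": 0,"hand": 0.15}])

```text
t: 21.18
eef_pos: [0.4676, 0.4299, 0.2254]
ee_rot: [2.678, 1.568, -2.188]
force: [-0.6, 0.6, -0.1]
width: 0.0742
```

Call:
apply_moves(commands=[{"dx": 0,"dy": 0,"dz": 30,"spin": 0,"hand": 0.15},{"dx": 0,"dy": 0,"dz": 40,"spin": 0,"hand": 0.15},{"dx": -10,"dy": -40,"dz": 20,"spin": 0,"hand": 0.15},{"dx": -20,"dy": -40,"dz": 0,"spin": 0,"hand": 0.15},{"dx": -20,"dy": -40,"dz": 0,"spin": 0,"hand": 0.15}])

```text
t: 21.8
eef_pos: [0.4174, 0.3092, 0.3169]
ee_rot: [-0.409, 1.57, 1.009]
force: [0.0, 0.2, 0.4]
width: 0.0745
```

```bash
python3 -c "
from h import *
st()
f=grab('side','s14',(110,100,270,230),5)
f=grab('top','t14',(100,110,385,260),2.8)"
```

```text
t 21.80 tcp [0.4174 0.3092 0.3169] grasp [0.4174 0.3093 0.1579] toolx [ 0.     0.001 -1.   ] jaw yaw 171.2 F [0.  0.2 0.4] w 0.0745 q6 -1.17
```

View pics/s14.png

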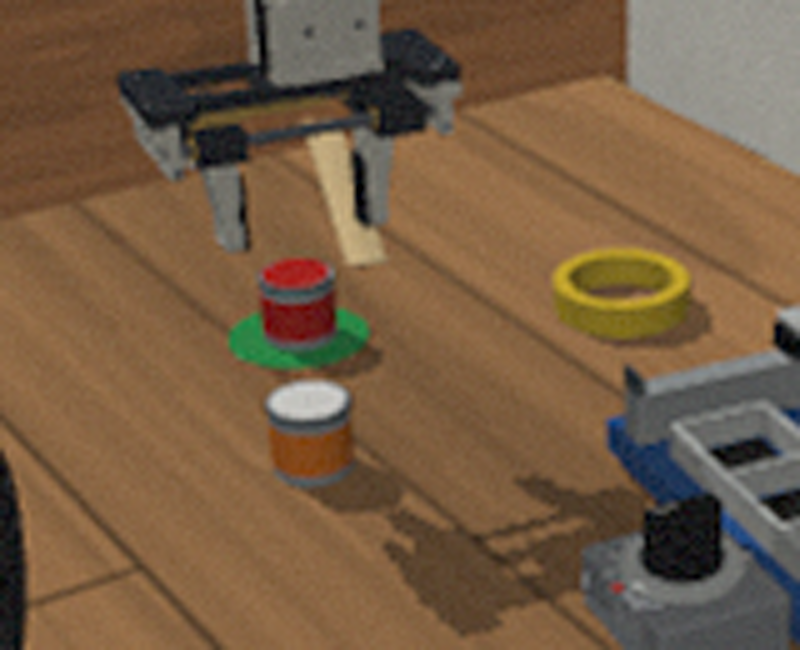

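View pics/t14.png

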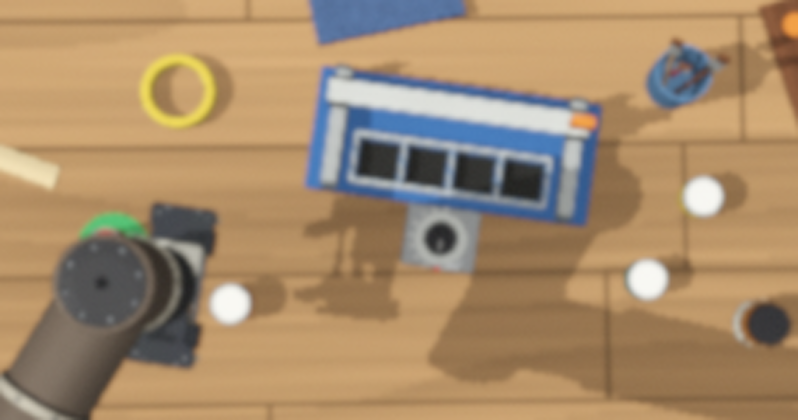

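```bash
cat > tins.py <<'E'
from h import *
import sys
f=viewer.grab_frame('top')[:,:,::-1].copy()
hsv=cv2.cvtColor(f,cv2.COLOR_BGR2HSV).astype(int)
m=(hsv[...,1]<50)&(hsv[...,2]>170)
n,l,s,c=cv2.connectedComponentsWithStats(m.astype('uint8'))
for i in range(1,n):
    if 110<s[i,4]<210 and s[i,2]<17 and s[i,3]<17: print('tin',s[i,2:],c[i].round(1),'table',onz('top',c[i],.048)[0].round(4),'cell',onz('top',c[i],.078)[0].round(4),'side@table',proj('side',onz('top',c[i],.048))[0].round(1))
st()
E
python3 - <<'E'
from h import *
p=np.load('shaker.npy'); print(proj('top',W(p,[[0,0,52],[0,99,30],[0,33,30],[0,-33,30],[0,-99,30]])))
f=cv2.imread('pics/t14_raw.png').astype(int); 
m=(f.max(2)<60).astype('uint8'); m[:150]=0; m[195:]=0; m[:,:220]=0; m[:,310:]=0
n,l,s,c=cv2.connectedComponentsWithStats(m)
for i in range(1,n):
    if s[i,4]>25: print(s[i],c[i],onz('top',c[i],.03))
overlay(cv2.imread('pics/t14_raw.png'),'top',p,(200,125,325,212),6,'t14o',80)
E
python3 tins.py
```

```text
[[260.51140898 170.12505312]
 [234.83837872 167.04719662]
 [251.90629731 169.44252794]
 [268.96759394 171.83464461]
 [286.03044395 174.22469381]]
[228 161  13  12 119] [234.24369748 166.80672269] [[0.58289155 0.06643252 0.03      ]]
[246 164  12  11 116] [251.38793103 169.25      ] [[0.57274356 0.00089865 0.03      ]]
[263 166  12  12 123] [268.58536585 171.82926829] [[ 0.56205756 -0.06485774  0.03      ]]
[280 168  13  13 132] [286.         174.33333333] [[ 0.55164284 -0.13144281  0.03      ]]
[253 191   9   4  29] [256.86206897 192.72413793] [[ 0.48249936 -0.01895957  0.03      ]]
tin [ 15  15 173] [350.7 179.6] table [ 0.5271 -0.3751  0.048 ] cell [ 0.5251 -0.369   0.078 ] side@table [355.9 272.3]
tin [ 15  15 173] [330.8 209.4] table [ 0.4154 -0.2972  0.048 ] cell [ 0.4152 -0.2925  0.078 ] side@table [297.5 273. ]
tin [ 15  15 175] [181.7 218.1] table [0.3897 0.2646 0.048 ] cell [0.39   0.2601 0.078 ] side@table [171.4 179.6]
t 21.95 tcp [0.4172 0.3088 0.3174] grasp [0.4173 0.309  0.1584] toolx [ 0.     0.001 -1.   ] jaw yaw 171.2 F [0.7 0.1 0.5] w 0.0745 q6 -1.17
```

View pics/t14o.png

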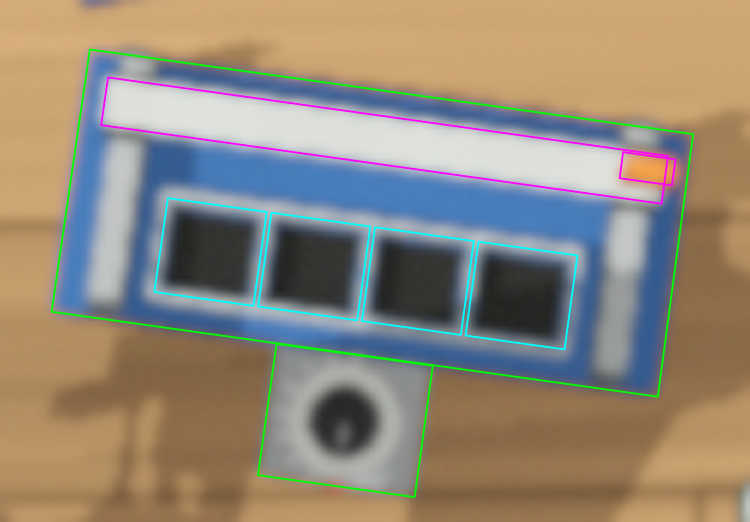

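Call:
apply_moves(commands=[{"dx": -14,"dy": -22,"dz": 0,"spin": 0,"hand": 0.15},{"dx": -13.6,"dy": -22.4,"dz": 0,"spin": 0,"hand": 0.15},{"dx": 0,"dy": 0,"dz": -20,"spin": 0,"hand": 0.15},{"dx": 0,"dy": 0,"dz": -20,"spin": 0,"hand": 0.15},{"dx": 0,"dy": 0,"dz": 0,"spin": 0,"hand": 0.15}])

```text
t: 22.58
eef_pos: [0.3904, 0.2663, 0.2757]
ee_rot: [2.725, 1.568, -2.14]
force: [0.4, -0.2, -0.0]
width: 0.0744
```

```bash
python3 -c "
from h import *
st()
f=grab('side','s15',(110,100,270,230),5)"
```

```text
t 22.57 tcp [0.3904 0.2663 0.2757] grasp [0.3902 0.266  0.1167] toolx [-0.001 -0.002 -1.   ] jaw yaw 171.2 F [ 0.4 -0.2 -0. ] w 0.0744 q6 -1.17
```

View pics/s15.png

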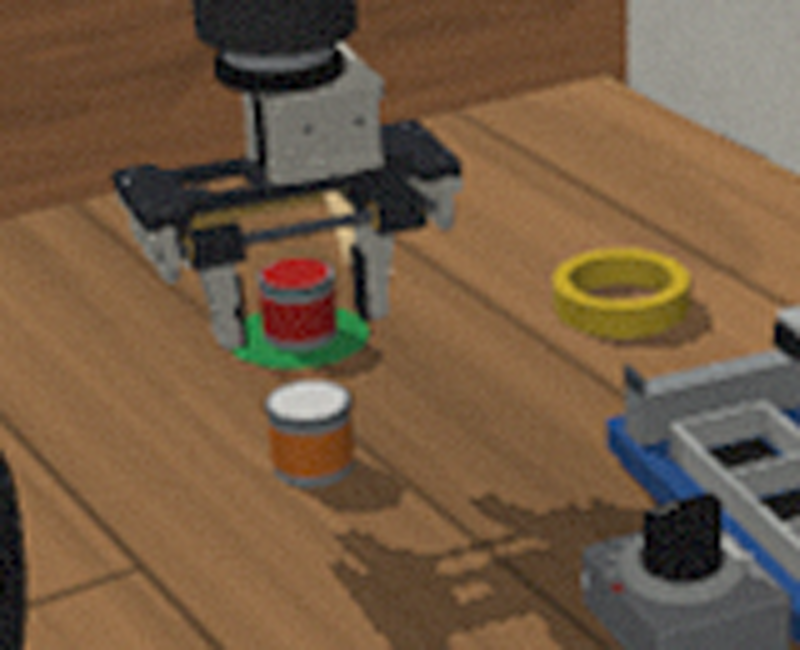

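Aligned over the orange-band tin. Descend 71.5 mm and close.

Call:
apply_moves(commands=[{"dx": 0,"dy": -1,"dz": -25,"spin": 0,"hand": 0.15},{"dx": 0,"dy": 0,"dz": -25,"spin": 0,"hand": 0.15},{"dx": 0,"dy": 0,"dz": -15,"spin": 0,"hand": 0.15},{"dx": 0,"dy": 0,"dz": -6.5,"spin": 0,"hand": 0.2},{"dx": 0,"dy": 0,"dz": 0,"spin": 0,"hand": 0.35}])

```text
t: 23.25
eef_pos: [0.3906, 0.2655, 0.2055]
ee_rot: [-0.992, 1.571, 0.426]
force: [-0.8, 0.8, -0.1]
width: 0.0648
```

Call:
apply_moves(commands=[{"dx": 0,"dy": 0,"dz": 0,"spin": 0,"hand": 0.5},{"dx": 0,"dy": 0,"dz": 0,"spin": 0,"hand": 1},{"dx": 0,"dy": 0,"dz": 0,"spin": 0,"hand": 1},{"dx": 0,"dy": 0,"dz": 0,"spin": 0,"hand": 1},{"dx": 0,"dy": 0,"dz": 0,"spin": 0,"hand": 1}])

```text
t: 23.88
eef_pos: [0.3905, 0.2654, 0.2059]
ee_rot: [-0.505, 1.569, 0.913]
force: [-2.4, -0.1, 6.3]
width: 0.0513
```

```bash
python3 -c "
from h import *
st()"
```

```text
t 23.88 tcp [0.3905 0.2654 0.2059] grasp [0.3907 0.2656 0.0469] toolx [ 0.001  0.001 -1.   ] jaw yaw 171.2 F [-2.4 -0.1  6.3] w 0.0513 q6 -1.17
```

Call:
apply_moves(commands=[{"dx": 0,"dy": 0,"dz": 10,"spin": 0,"hand": 1},{"dx": 0,"dy": 0,"dz": 35,"spin": 0,"hand": 1},{"dx": 0,"dy": 0,"dz": 40,"spin": 0,"hand": 1},{"dx": 19,"dy": -20,"dz": 30,"spin": 0,"hand": 1},{"dx": 32,"dy": -33,"dz": 5,"spin": 0,"hand": 1}])

```text
t: 24.5
eef_pos: [0.4418, 0.2123, 0.3283]
ee_rot: [-0.625, 1.566, 0.795]
force: [0.1, 0.1, -2.2]
width: 0.0517
```

Call:
apply_moves(commands=[{"dx": 38,"dy": -40,"dz": 0,"spin": 0,"hand": 1},{"dx": 38,"dy": -40,"dz": 0,"spin": 0,"hand": 1},{"dx": 38,"dy": -40,"dz": 0,"spin": 0,"hand": 1},{"dx": 20,"dy": -21,"dz": 0,"spin": 0,"hand": 1},{"dx": 6.5,"dy": -6,"dz": 0,"spin": 0,"hand": 1}])

```text
t: 25.12
eef_pos: [0.5824, 0.0635, 0.325]
ee_rot: [2.071, 1.57, -2.797]
force: [-1.0, 0.9, -1.0]
width: 0.0517
```

Call:
apply_moves(commands=[{"dx": 0,"dy": 0,"dz": -25,"spin": 0,"hand": 1},{"dx": 0,"dy": 0,"dz": -25,"spin": 0,"hand": 1},{"dx": 0,"dy": 0,"dz": -10,"spin": 0,"hand": 1},{"dx": 0,"dy": 0,"dz": 0,"spin": 0,"hand": 1},{"dx": 0,"dy": 0,"dz": 0,"spin": 0,"hand": 1}])

```text
t: 25.75
eef_pos: [0.5821, 0.0654, 0.2663]
ee_rot: [-1.142, 1.569, 0.277]
force: [0.0, 0.3, -0.9]
width: 0.0515
```

```bash
python3 -c "
from h import *
st()
f=grab('side','s16',(200,90,360,220),5)"
```

```text
t 25.75 tcp [0.5821 0.0654 0.2663] grasp [0.5824 0.0655 0.1073] toolx [ 0.001  0.    -1.   ] jaw yaw 171.3 F [ 0.   0.3 -0.9] w 0.0515 q6 -0.60
```

View pics/s16.png

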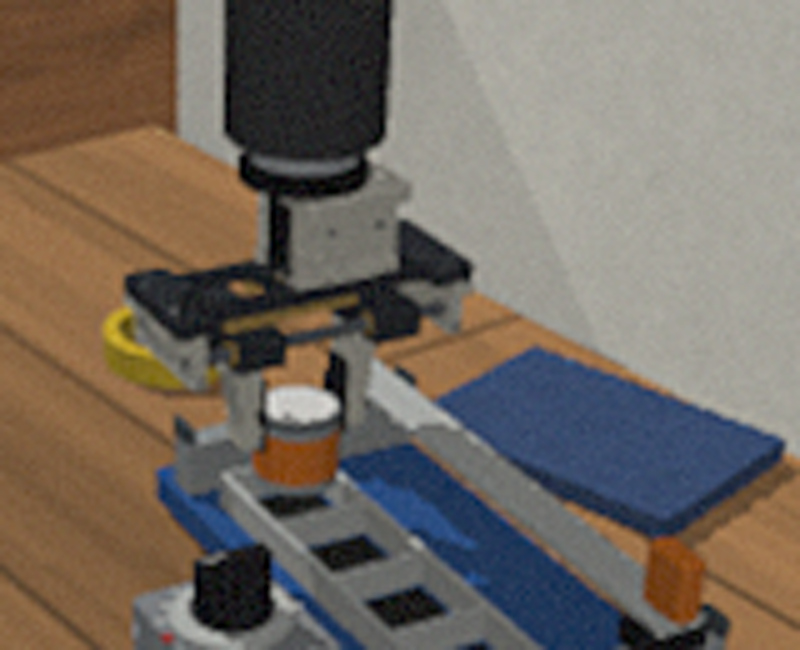

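Call:
apply_moves(commands=[{"dx": 0,"dy": 0,"dz": -8,"spin": 0,"hand": 1},{"dx": 0,"dy": 0,"dz": -8,"spin": 0,"hand": 1},{"dx": 0,"dy": 0,"dz": -7,"spin": 0,"hand": 1},{"dx": 0,"dy": 0,"dz": -4,"spin": 0,"hand": 1},{"dx": 0,"dy": 0,"dz": -2,"spin": 0,"hand": 1}])

```text
t: 26.42
eef_pos: [0.5818, 0.065, 0.2359]
ee_rot: [2.333, 1.57, -2.532]
force: [-6.5, 1.2, 13.1]
width: 0.0514
```

```bash
python3 -c "
from h import *
st()"
```

```text
t 26.43 tcp [0.5818 0.065  0.2359] grasp [0.5816 0.0649 0.0769] toolx [-0.001 -0.001 -1.   ] jaw yaw 171.2 F [-6.5  1.2 13.1] w 0.0514 q6 -0.60
```

Call:
apply_moves(commands=[{"dx": 0,"dy": 0,"dz": 0,"spin": 0,"hand": 0.4},{"dx": 0,"dy": 0,"dz": 0,"spin": 0,"hand": 0.3},{"dx": 0,"dy": 0,"dz": 0,"spin": 0,"hand": 0.25},{"dx": 0,"dy": 0,"dz": 15,"spin": 0,"hand": 0.25},{"dx": 0,"dy": 0,"dz": 30,"spin": 0,"hand": 0.25}])

```text
t: 27.05
eef_pos: [0.5816, 0.0649, 0.2815]
ee_rot: [2.159, 1.569, -2.706]
force: [1.0, 0.2, -0.5]
width: 0.0652
```

Call:
apply_moves(commands=[{"dx": -10,"dy": -20,"dz": 50,"spin": 0,"hand": 0.15},{"dx": -20,"dy": -50,"dz": 25,"spin": 0,"hand": 0.15},{"dx": -22,"dy": -50,"dz": 0,"spin": 0,"hand": 0.15},{"dx": -22,"dy": -50,"dz": 0,"spin": 0,"hand": 0.15},{"dx": -22,"dy": -50,"dz": 0,"spin": 0,"hand": 0.15}])

```text
t: 27.68
eef_pos: [0.4848, -0.1564, 0.3578]
ee_rot: [-1.465, 1.569, -0.047]
force: [0.9, 0.3, -1.7]
width: 0.0744
```

```bash
python3 -c "
from h import *
f=grab('side','s17',(190,110,370,255),4.4)"; python3 tins.py
```

```text
tin [ 16  16 183] [234.1 164.8] table [0.5886 0.0661 0.048 ] cell [0.5856 0.0649 0.078 ] side@table [260.  187.2]
tin [ 13  13 131] [358.3 179.9] table [ 0.5258 -0.4036  0.048 ] cell [ 0.5238 -0.397   0.078 ] side@table [365.1 279.3]
tin [ 15  14 170] [330.9 209.4] table [ 0.4152 -0.2975  0.048 ] cell [ 0.4151 -0.2927  0.078 ] side@table [297.5 273. ]
t 27.77 tcp [ 0.4835 -0.1582  0.3575] grasp [ 0.4837 -0.1582  0.1985] toolx [ 0.001 -0.    -1.   ] jaw yaw 171.0 F [-0.   0.1 -0.2] w 0.0742 q6 -0.23
```

View pics/s17.png

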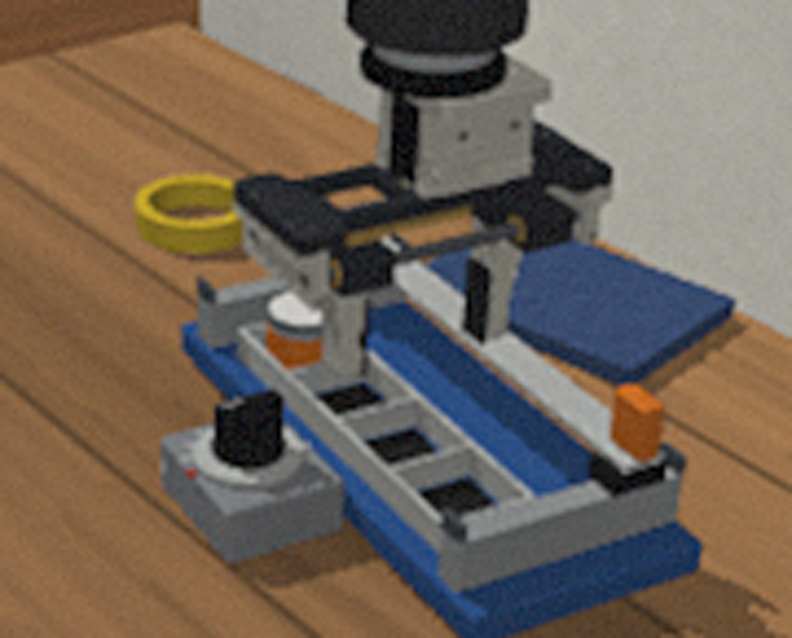

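Call:
apply_moves(commands=[{"dx": -17,"dy": -35,"dz": 0,"spin": 0,"hand": 0.15},{"dx": -17,"dy": -35,"dz": 0,"spin": 0,"hand": 0.15},{"dx": -17,"dy": -35,"dz": 0,"spin": 0,"hand": 0.15},{"dx": -17,"dy": -34,"dz": -20,"spin": 0,"hand": 0.15},{"dx": 0,"dy": 0,"dz": -30,"spin": 0,"hand": 0.15}])

```text
t: 28.4
eef_pos: [0.4174, -0.2956, 0.3074]
ee_rot: [-1.772, 1.567, -0.357]
force: [0.5, -0.1, -0.2]
width: 0.0744
```

```bash
python3 -c "
from h import *
f=grab('side','s18',(230,150,410,300),4.4)
f=grab('top','t18',(290,120,400,240),5)"; python3 tins.py
```

```text
tin [ 14  15 157] [357.7 179.5] table [ 0.5273 -0.4016  0.048 ] cell [ 0.5253 -0.395   0.078 ] side@table [364.8 278.5]
t 28.55 tcp [ 0.4175 -0.294   0.3061] grasp [ 0.4172 -0.2939  0.1471] toolx [-0.002  0.    -1.   ] jaw yaw 171.2 F [ 0.4 -0.1 -0.7] w 0.0743 q6 0.07
```

View pics/s18.png

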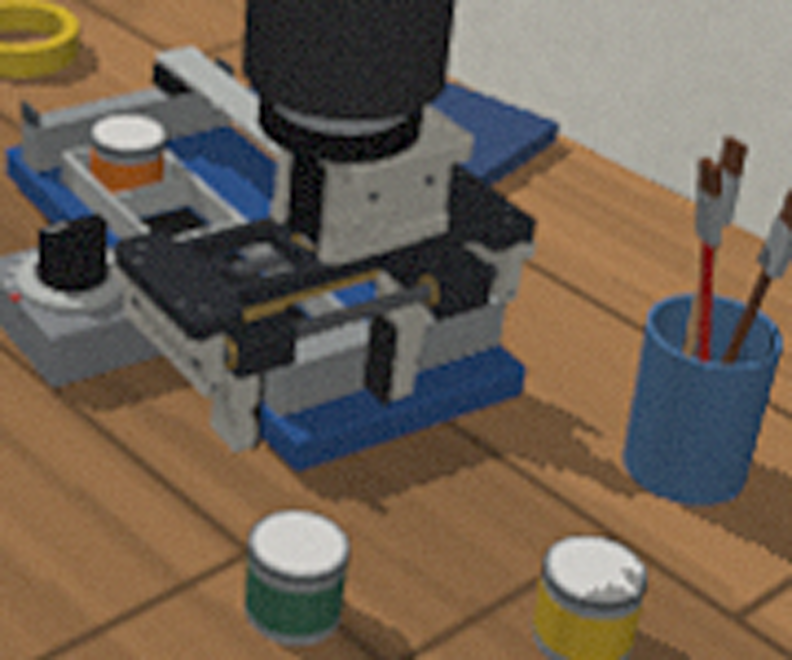

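View pics/t18.png

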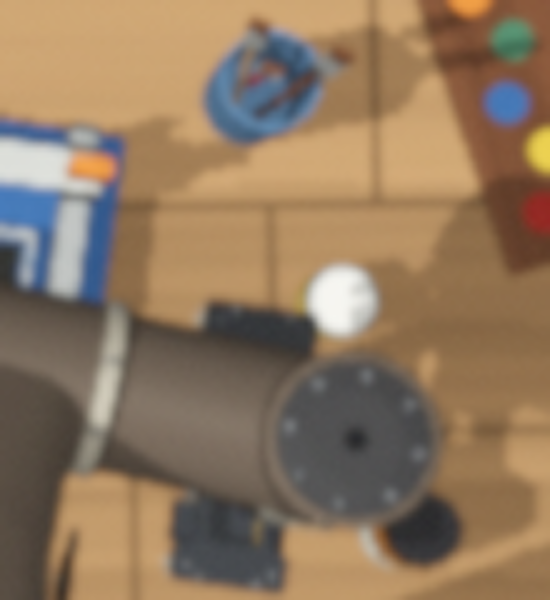

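Call:
apply_moves(commands=[{"dx": -2,"dy": -3.6,"dz": -30,"spin": 0,"hand": 0.15},{"dx": 0,"dy": 0,"dz": -30,"spin": 0,"hand": 0.15},{"dx": 0,"dy": 0,"dz": -25,"spin": 0,"hand": 0.15},{"dx": 0,"dy": 0,"dz": -13,"spin": 0,"hand": 0.15},{"dx": 0,"dy": 0,"dz": -4,"spin": 0,"hand": 0.15}])

```text
t: 29.18
eef_pos: [0.4165, -0.2974, 0.2046]
ee_rot: [-2.187, 1.57, -0.768]
force: [0.1, -0.1, 0.1]
width: 0.0744
```

```bash
python3 -c "
from h import *
st()
f=grab('side','s19',(230,150,410,300),4.4)"
```

```text
t 29.18 tcp [ 0.4165 -0.2974  0.2046] grasp [ 0.4166 -0.2974  0.0456] toolx [ 0. -0. -1.] jaw yaw 171.3 F [ 0.1 -0.1  0.1] w 0.0744 q6 0.08
```

View pics/s19.png

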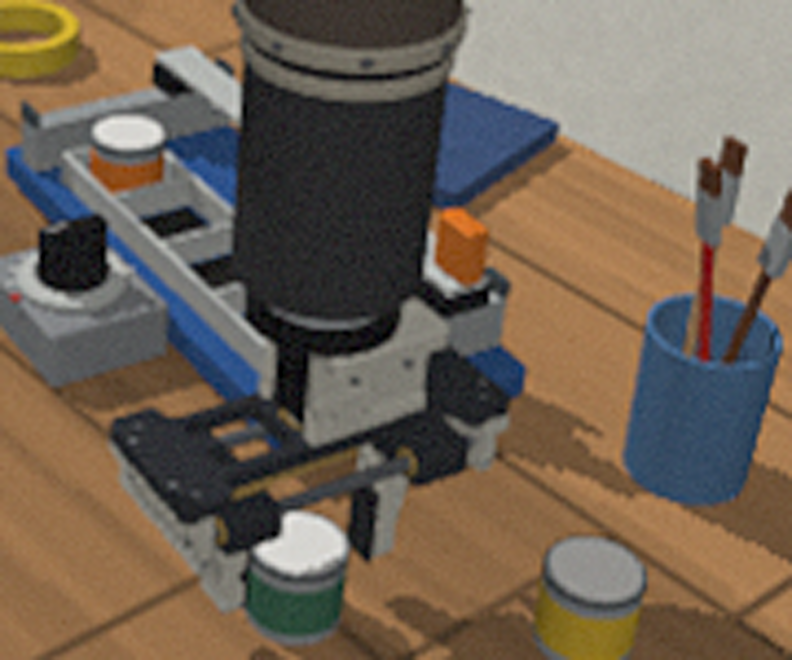

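Call:
apply_moves(commands=[{"dx": 0,"dy": 0,"dz": 0,"spin": 0,"hand": 0.3},{"dx": 0,"dy": 0,"dz": 0,"spin": 0,"hand": 0.5},{"dx": 0,"dy": 0,"dz": 0,"spin": 0,"hand": 1},{"dx": 0,"dy": 0,"dz": 0,"spin": 0,"hand": 1},{"dx": 0,"dy": 0,"dz": 0,"spin": 0,"hand": 1}])

```text
t: 29.85
eef_pos: [0.416, -0.2976, 0.2047]
ee_rot: [-1.864, 1.57, -0.446]
force: [-0.6, 1.7, 5.0]
width: 0.0519
```

```bash
python3 -c "
from h import *
st()"
```

```text
t 29.85 tcp [ 0.416  -0.2976  0.2047] grasp [ 0.4161 -0.2977  0.0457] toolx [ 0.001 -0.    -1.   ] jaw yaw 171.2 F [-0.6  1.7  5. ] w 0.0519 q6 0.08
```

Call:
apply_moves(commands=[{"dx": 0,"dy": 0,"dz": 10,"spin": 0,"hand": 1},{"dx": 0,"dy": 0,"dz": 40,"spin": 0,"hand": 1},{"dx": 0,"dy": 0,"dz": 40,"spin": 0,"hand": 1},{"dx": 12,"dy": 23,"dz": 25,"spin": 0,"hand": 1},{"dx": 22,"dy": 42,"dz": 5,"spin": 0,"hand": 1}])

```text
t: 30.48
eef_pos: [0.45, -0.2327, 0.3267]
ee_rot: [-1.598, 1.567, -0.183]
force: [0.8, -1.0, -1.3]
width: 0.0518
```

Call:
apply_moves(commands=[{"dx": 27,"dy": 51,"dz": 0,"spin": 0,"hand": 1},{"dx": 27,"dy": 51,"dz": 0,"spin": 0,"hand": 1},{"dx": 27,"dy": 51,"dz": 0,"spin": 0,"hand": 1},{"dx": 26,"dy": 50,"dz": 0,"spin": 0,"hand": 1},{"dx": 15,"dy": 29.5,"dz": 0,"spin": 0,"hand": 1}])

```text
t: 31.1
eef_pos: [0.5726, 0.0023, 0.3244]
ee_rot: [-0.57, 1.571, 0.849]
force: [0.4, 0.2, -1.5]
width: 0.0518
```

Call:
apply_moves(commands=[{"dx": 0,"dy": 0,"dz": -25,"spin": 0,"hand": 1},{"dx": 0,"dy": 0,"dz": -25,"spin": 0,"hand": 1},{"dx": 0,"dy": 0,"dz": -10,"spin": 0,"hand": 1},{"dx": 0,"dy": 0,"dz": 0,"spin": 0,"hand": 1},{"dx": 0,"dy": 0,"dz": 0,"spin": 0,"hand": 1}])

```text
t: 31.72
eef_pos: [0.5722, -0.0001, 0.2652]
ee_rot: [-1.251, 1.569, 0.167]
force: [0.2, 0.2, -1.1]
width: 0.0519
```

```bash
python3 -c "
from h import *
st()
f=grab('side','s20',(200,90,360,220),5)"
```

```text
t 31.73 tcp [ 5.722e-01 -1.000e-04  2.652e-01] grasp [ 5.725e-01 -1.000e-04  1.062e-01] toolx [ 0.001  0.    -1.   ] jaw yaw 171.2 F [ 0.2  0.2 -1.1] w 0.0519 q6 -0.50
```

View pics/s20.png

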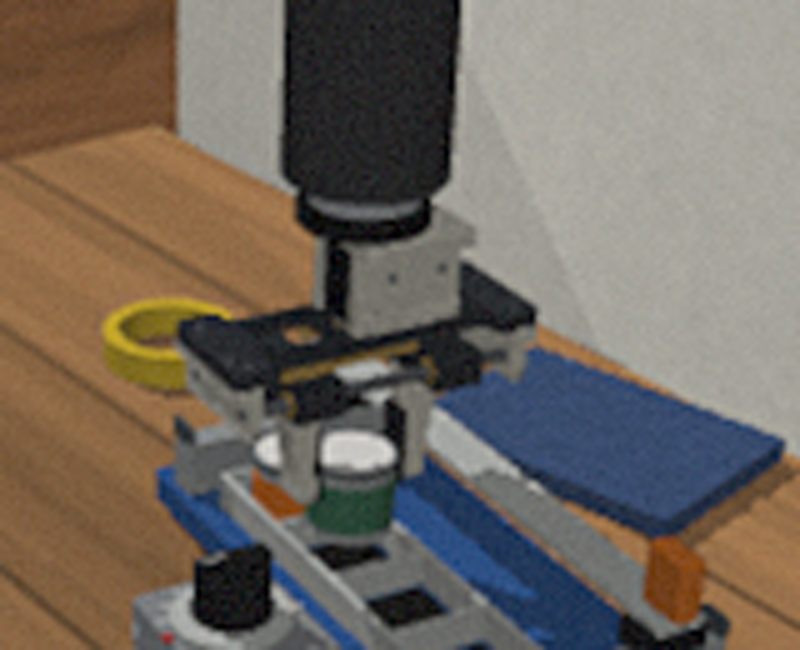

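Call:
apply_moves(commands=[{"dx": 0,"dy": 0,"dz": -8,"spin": 0,"hand": 1},{"dx": 0,"dy": 0,"dz": -8,"spin": 0,"hand": 1},{"dx": 0,"dy": 0,"dz": -7,"spin": 0,"hand": 1},{"dx": 0,"dy": 0,"dz": -4,"spin": 0,"hand": 1},{"dx": 0,"dy": 0,"dz": -2,"spin": 0,"hand": 1}])

```text
t: 32.4
eef_pos: [0.5718, -0.0001, 0.2348]
ee_rot: [2.175, 1.57, -2.691]
force: [-2.7, 1.6, 7.7]
width: 0.0515
```

```bash
python3 -c "
from h import *
st()"
```

```text
t 32.40 tcp [ 5.718e-01 -1.000e-04  2.348e-01] grasp [ 5.717e-01 -1.000e-04  7.580e-02] toolx [-0.001 -0.    -1.   ] jaw yaw 171.2 F [-2.7  1.6  7.7] w 0.0515 q6 -0.50
```

On the floor. Release, rise, and go toward the yellow tin.

Call:
apply_moves(commands=[{"dx": 0,"dy": 0,"dz": 0,"spin": 0,"hand": 0.4},{"dx": 0,"dy": 0,"dz": 0,"spin": 0,"hand": 0.3},{"dx": 0,"dy": 0,"dz": 0,"spin": 0,"hand": 0.25},{"dx": 0,"dy": 0,"dz": 15,"spin": 0,"hand": 0.25},{"dx": 0,"dy": 0,"dz": 30,"spin": 0,"hand": 0.25}])

```text
t: 33.02
eef_pos: [0.5715, -0.0002, 0.2805]
ee_rot: [2.058, 1.569, -2.808]
force: [0.9, 0.3, 0.9]
width: 0.0655
```

Call:
apply_moves(commands=[{"dx": 0,"dy": -20,"dz": 50,"spin": 0,"hand": 0.15},{"dx": -5,"dy": -50,"dz": 25,"spin": 0,"hand": 0.15},{"dx": -10,"dy": -60,"dz": 0,"spin": 0,"hand": 0.15},{"dx": -10,"dy": -60,"dz": 0,"spin": 0,"hand": 0.15},{"dx": -10,"dy": -60,"dz": 0,"spin": 0,"hand": 0.15}])

```text
t: 33.65
eef_pos: [0.5363, -0.2518, 0.3569]
ee_rot: [-1.654, 1.569, -0.236]
force: [1.8, 0.4, 0.2]
width: 0.0747
```

```bash
python3 tins.py;  python3 -c "
from h import *
f=grab('side','s21',(210,130,390,300),4.2)"
```

```text
t 33.70 tcp [ 0.5348 -0.2571  0.3566] grasp [ 0.5349 -0.2574  0.1976] toolx [ 0.    -0.002 -1.   ] jaw yaw 171.1 F [ 0.8 -3.7  0.6] w 0.0746 q6 -0.04
```

View pics/s21.png

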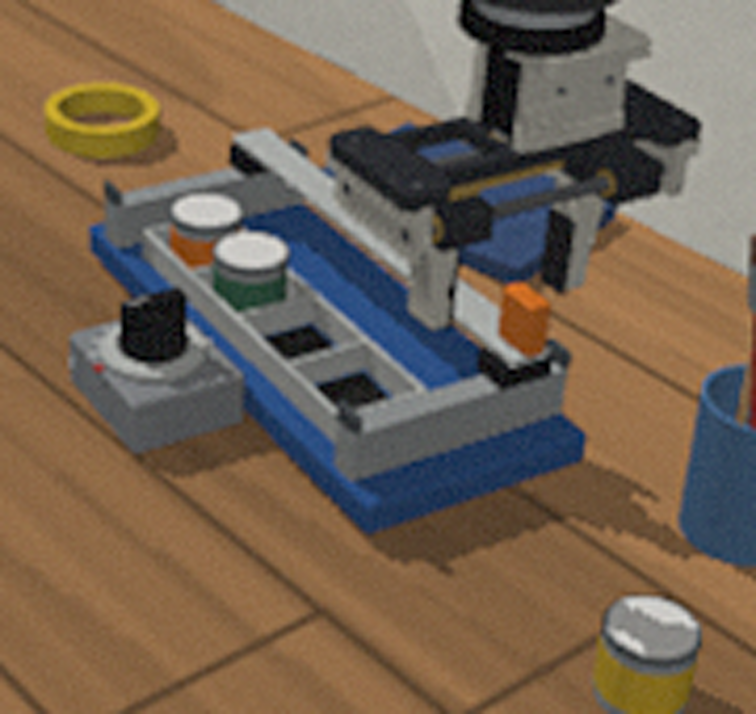

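```bash
python3 -c "
from h import *
print(onz('side',[(364.8,279.2)],.048),onz('side',[(386.4,258)],.0))
print(onz('top',[(290+255/5,120+95/5)],.05), onz('top',[(290+340/5,120+55/5)],.2))"
```

```text
[[ 0.52542431 -0.40307344  0.048     ]] [[ 0.68323831 -0.35056099  0.        ]]
[[ 0.6822099  -0.34123683  0.05      ]] [[ 0.68649388 -0.37331711  0.2       ]]
```

Call:
apply_moves(commands=[{"dx": -2,"dy": -30,"dz": 0,"spin": -10,"hand": 0.15},{"dx": -2,"dy": -30,"dz": 0,"spin": -10,"hand": 0.15},{"dx": -2,"dy": -30,"dz": 0,"spin": -10,"hand": 0.15},{"dx": -2,"dy": -30,"dz": 0,"spin": -10,"hand": 0.15},{"dx": 0,"dy": -22,"dz": 0,"spin": -10,"hand": 0.15}])

```text
t: 34.38
eef_pos: [0.5287, -0.3929, 0.3563]
ee_rot: [-1.076, 1.57, -0.537]
force: [-0.3, 0.5, -0.8]
width: 0.0748
```

Call:
apply_moves(commands=[{"dx": 0,"dy": 0,"dz": -30,"spin": 0,"hand": 0.15},{"dx": 0,"dy": 0,"dz": -30,"spin": 0,"hand": 0.15},{"dx": 0,"dy": 0,"dz": 0,"spin": 0,"hand": 0.15},{"dx": 0,"dy": 0,"dz": 0,"spin": 0,"hand": 0.15},{"dx": 0,"dy": 0,"dz": 0,"spin": 0,"hand": 0.15}])

```text
t: 35.0
eef_pos: [0.5294, -0.3921, 0.2971]
ee_rot: [-1.007, 1.568, -0.462]
force: [0.3, -1.2, -0.0]
width: 0.0743
```

```bash
python3 tins.py;  python3 -c "
from h import *
f=grab('side','s22',(270,150,450,320),4.2)"
```

```text
t 35.05 tcp [ 0.5293 -0.3921  0.2968] grasp [ 0.5296 -0.3922  0.1378] toolx [ 0.002 -0.001 -1.   ] jaw yaw 121.2 F [ 0.2 -0.5  1.2] w 0.0744 q6 -0.68
```

View pics/s22.png

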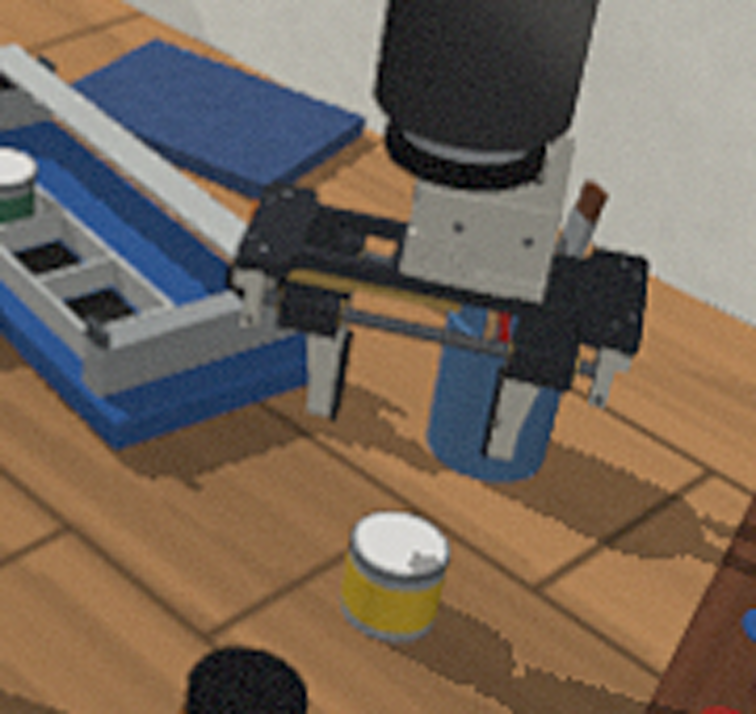

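Call:
apply_moves(commands=[{"dx": -3.8,"dy": -10.5,"dz": -5,"spin": 0,"hand": 0.1},{"dx": 0,"dy": 0,"dz": -25,"spin": 0,"hand": 0.1},{"dx": 0,"dy": 0,"dz": -20,"spin": 0,"hand": 0.1},{"dx": 0,"dy": 0,"dz": 0,"spin": 0,"hand": 0.1},{"dx": 0,"dy": 0,"dz": 0,"spin": 0,"hand": 0.1}])

```text
t: 35.72
eef_pos: [0.5252, -0.403, 0.2458]
ee_rot: [-1.452, 1.57, -0.907]
force: [-0.0, 0.2, 0.8]
width: 0.0786
```

```bash
python3 -c "
from h import *
st()
f=grab('side','s23',(270,150,450,320),4.2)"
```

```text
t 35.73 tcp [ 0.5252 -0.403   0.2458] grasp [ 0.5253 -0.4031  0.0868] toolx [ 0.    -0.001 -1.   ] jaw yaw 121.2 F [-0.   0.2  0.8] w 0.0786 q6 -0.67
```

View pics/s23.png

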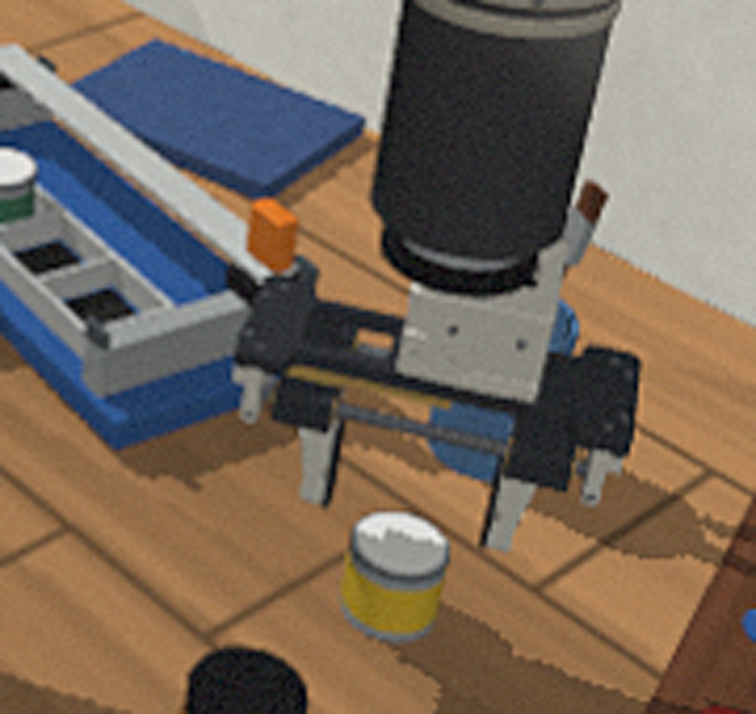

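Call:
apply_moves(commands=[{"dx": 0,"dy": 0,"dz": -20,"spin": 0,"hand": 0.1},{"dx": 0,"dy": 0,"dz": -15,"spin": 0,"hand": 0.1},{"dx": 0,"dy": 0,"dz": -6,"spin": 0,"hand": 0.1},{"dx": 0,"dy": 0,"dz": 0,"spin": 0,"hand": 0.2},{"dx": 0,"dy": 0,"dz": 0,"spin": 0,"hand": 0.35}])

```text
t: 36.4
eef_pos: [0.5253, -0.4027, 0.2048]
ee_rot: [-1.126, 1.57, -0.581]
force: [-0.1, -0.4, -0.2]
width: 0.0654
```

Call:
apply_moves(commands=[{"dx": 0,"dy": 0,"dz": 0,"spin": 0,"hand": 0.5},{"dx": 0,"dy": 0,"dz": 0,"spin": 0,"hand": 1},{"dx": 0,"dy": 0,"dz": 0,"spin": 0,"hand": 1},{"dx": 0,"dy": 0,"dz": 0,"spin": 0,"hand": 1},{"dx": 0,"dy": 0,"dz": 0,"spin": 0,"hand": 1}])

```text
t: 37.02
eef_pos: [0.5252, -0.4027, 0.2047]
ee_rot: [-1.118, 1.57, -0.572]
force: [-0.9, 0.3, 5.4]
width: 0.0516
```

```bash
python3 -c "
from h import *
st()"
```

```text
t 37.02 tcp [ 0.5252 -0.4027  0.2047] grasp [ 0.5253 -0.4027  0.0457] toolx [ 0.001 -0.    -1.   ] jaw yaw 121.2 F [-0.9  0.3  5.4] w 0.0516 q6 -0.67
```

Call:
apply_moves(commands=[{"dx": 0,"dy": 0,"dz": 10,"spin": 0,"hand": 1},{"dx": 0,"dy": 0,"dz": 40,"spin": 0,"hand": 1},{"dx": 0,"dy": 0,"dz": 50,"spin": 0,"hand": 1},{"dx": 2,"dy": 20,"dz": 25,"spin": 0,"hand": 1},{"dx": 5,"dy": 40,"dz": 0,"spin": 5,"hand": 1}])

```text
t: 37.65
eef_pos: [0.5322, -0.3431, 0.3319]
ee_rot: [-1.005, 1.567, -0.373]
force: [0.4, 1.3, -1.1]
width: 0.0516
```

Call:
apply_moves(commands=[{"dx": 6,"dy": 50,"dz": 0,"spin": 9,"hand": 1},{"dx": 6,"dy": 54,"dz": 0,"spin": 9,"hand": 1},{"dx": 6,"dy": 54,"dz": 0,"spin": 9,"hand": 1},{"dx": 6,"dy": 54,"dz": 0,"spin": 9,"hand": 1},{"dx": 5,"dy": 40,"dz": 0,"spin": 9,"hand": 1}])

```text
t: 38.28
eef_pos: [0.5607, -0.0885, 0.3294]
ee_rot: [0.808, 1.571, 2.232]
force: [0.5, 0.2, -1.2]
width: 0.0517
```

Call:
apply_moves(commands=[{"dx": 0.8,"dy": 25,"dz": 0,"spin": 0,"hand": 1},{"dx": 0,"dy": 0,"dz": -25,"spin": 0,"hand": 1},{"dx": 0,"dy": 0,"dz": -30,"spin": 0,"hand": 1},{"dx": 0,"dy": 0,"dz": -10,"spin": 0,"hand": 1},{"dx": 0,"dy": 0,"dz": 0,"spin": 0,"hand": 1}])

```text
t: 38.9
eef_pos: [0.5618, -0.0657, 0.2639]
ee_rot: [2.024, 1.569, -2.842]
force: [0.0, 0.8, -1.4]
width: 0.0519
```

```bash
python3 -c "
from h import *
st()
f=grab('side','s24',(200,90,360,220),5)"
```

```text
t 38.90 tcp [ 0.5618 -0.0657  0.2639] grasp [ 0.5615 -0.0658  0.1049] toolx [-0.001 -0.    -1.   ] jaw yaw 171.2 F [ 0.   0.8 -1.4] w 0.0519 q6 -0.38
```

View pics/s24.png

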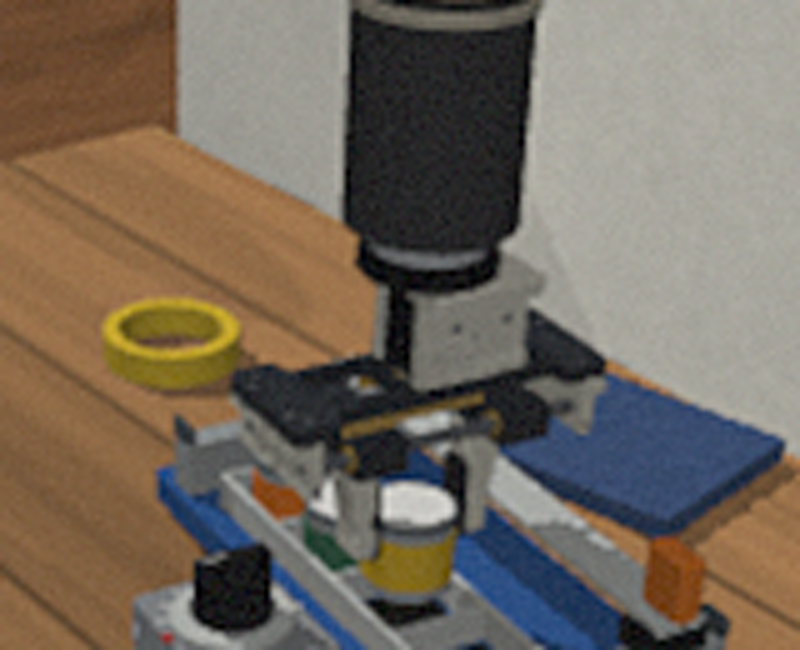

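Call:
apply_moves(commands=[{"dx": 0.3,"dy": 0,"dz": -8,"spin": 0,"hand": 1},{"dx": 0,"dy": 0,"dz": -8,"spin": 0,"hand": 1},{"dx": 0,"dy": 0,"dz": -7,"spin": 0,"hand": 1},{"dx": 0,"dy": 0,"dz": -4,"spin": 0,"hand": 1},{"dx": 0,"dy": 0,"dz": -1.5,"spin": 0,"hand": 1}])

```text
t: 39.58
eef_pos: [0.5621, -0.0656, 0.2353]
ee_rot: [2.021, 1.57, -2.844]
force: [0.1, -0.8, -0.7]
width: 0.0517
```

```bash
python3 -c "
from h import *
st()"
```

```text
t 39.58 tcp [ 0.5621 -0.0656  0.2353] grasp [ 0.562  -0.0656  0.0763] toolx [-0.001 -0.    -1.   ] jaw yaw 171.2 F [ 0.1 -0.8 -0.7] w 0.0517 q6 -0.38
```

Call:
apply_moves(commands=[{"dx": 0,"dy": 0,"dz": -1,"spin": 0,"hand": 1},{"dx": 0,"dy": 0,"dz": 0,"spin": 0,"hand": 0.4},{"dx": 0,"dy": 0,"dz": 0,"spin": 0,"hand": 0.3},{"dx": 0,"dy": 0,"dz": 0,"spin": 0,"hand": 0.25},{"dx": 0,"dy": 0,"dz": 15,"spin": 0,"hand": 0.25}])

```text
t: 40.2
eef_pos: [0.5617, -0.0656, 0.2493]
ee_rot: [1.891, 1.569, -2.974]
force: [-0.4, 0.4, 0.7]
width: 0.0654
```

Call:
apply_moves(commands=[{"dx": 0,"dy": 0,"dz": 40,"spin": 0,"hand": 0.25},{"dx": 10,"dy": -30,"dz": 40,"spin": 0,"hand": 0.3},{"dx": 25,"dy": -50,"dz": 20,"spin": 0,"hand": 0.3},{"dx": 25,"dy": -50,"dz": 0,"spin": 0,"hand": 0.3},{"dx": 0,"dy": -8,"dz": 0,"spin": 0,"hand": 0.3}])

```text
t: 40.83
eef_pos: [0.623, -0.2064, 0.3505]
ee_rot: [-1.889, 1.57, -0.474]
force: [-0.8, -0.6, 0.3]
width: 0.0613
```

```bash
python3 tins.py;  python3 -c "
from h import *
f=grab('side','s25',(150,110,370,270),3.6)
f=grab('top','t25',(100,110,385,260),2.8)"
```

```text
tin [ 14  13 129] [223.3 141.9] table [0.6767 0.1062 0.048 ] cell [0.6722 0.1043 0.078 ] side@table [273.8 174.5]
t 40.88 tcp [ 0.6222 -0.2059  0.3501] grasp [ 0.6222 -0.2059  0.1911] toolx [ 0. -0. -1.] jaw yaw 171.1 F [ 0.4 -1.1  0.1] w 0.0614 q6 -0.13
```

View pics/s25.png

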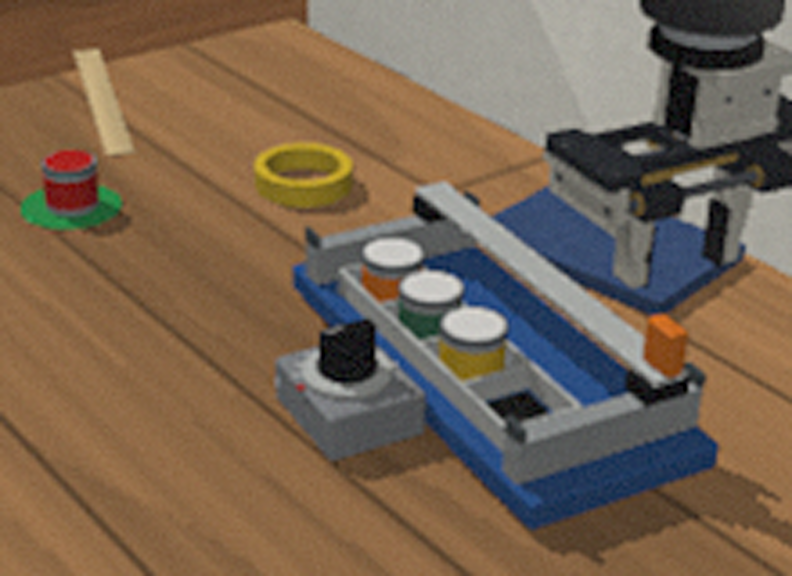

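View pics/t25.png

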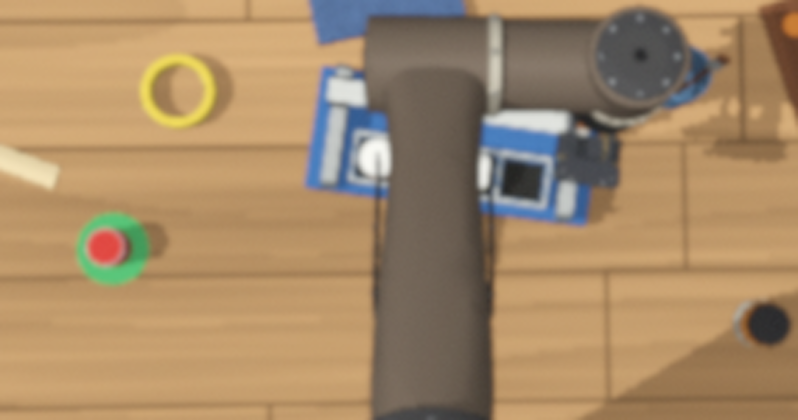

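Call:
apply_moves(commands=[{"dx": 0.3,"dy": 1.5,"dz": -30,"spin": 0,"hand": 0.3},{"dx": 0,"dy": 0,"dz": -25,"spin": 0,"hand": 0.3},{"dx": 0,"dy": 0,"dz": -16,"spin": 0,"hand": 0.3},{"dx": 0,"dy": 0,"dz": -6,"spin": 0,"hand": 0.4},{"dx": 0,"dy": 0,"dz": 0,"spin": 0,"hand": 0.6}])

```text
t: 41.6
eef_pos: [0.6226, -0.2017, 0.273]
ee_rot: [-2.319, 1.571, -0.901]
force: [0.2, -0.3, 0.2]
width: 0.0478
```

Call:
apply_moves(commands=[{"dx": 0,"dy": 0,"dz": 0,"spin": 0,"hand": 0.8},{"dx": 0,"dy": 0,"dz": 0,"spin": 0,"hand": 1},{"dx": 0,"dy": 0,"dz": 0,"spin": 0,"hand": 1},{"dx": 0,"dy": 0,"dz": 0,"spin": 0,"hand": 1},{"dx": 0,"dy": 0,"dz": 0,"spin": 0,"hand": 1}])

```text
t: 42.22
eef_pos: [0.6226, -0.2021, 0.273]
ee_rot: [-1.779, 1.57, -0.361]
force: [-1.1, -0.9, 2.3]
width: 0.0159
```

```bash
python3 -c "
from h import *
st()
f=grab('side','s26',(210,110,390,250),4.2)"
```

```text
t 42.23 tcp [ 0.6226 -0.2021  0.273 ] grasp [ 0.6226 -0.2022  0.114 ] toolx [ 0.001 -0.    -1.   ] jaw yaw 171.2 F [-1.1 -0.9  2.3] w 0.0159 q6 -0.14
```

View pics/s26.png

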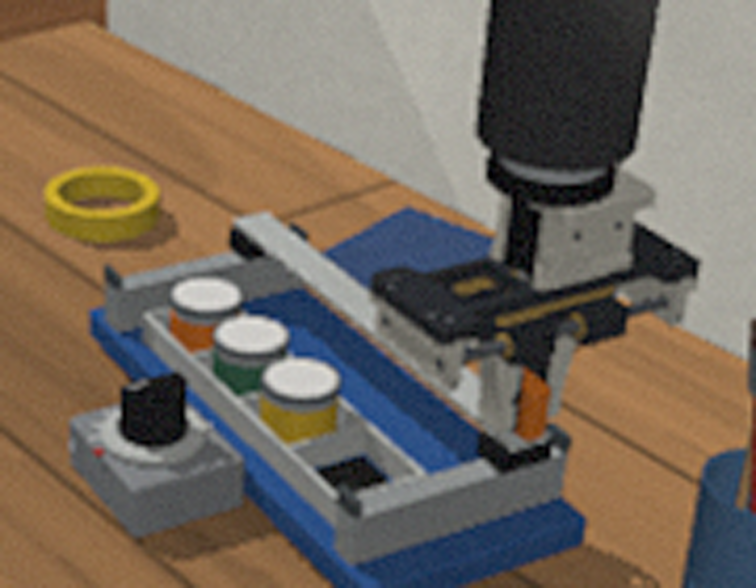

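Call:
apply_moves(commands=[{"dx": -7.9,"dy": 1.2,"dz": 0,"spin": 0,"hand": 1},{"dx": -13.8,"dy": 2.1,"dz": 0,"spin": 0,"hand": 1},{"dx": -13.8,"dy": 2.1,"dz": 0,"spin": 0,"hand": 1},{"dx": -13.8,"dy": 2.1,"dz": 0,"spin": 0,"hand": 1},{"dx": -9.9,"dy": 1.5,"dz": 0,"spin": 0,"hand": 1}])

```text
t: 42.9
eef_pos: [0.5622, -0.1929, 0.273]
ee_rot: [-1.513, 1.57, -0.096]
force: [2.9, -0.8, 3.3]
width: 0.0161
```

Call:
apply_moves(commands=[{"dx": -5.9,"dy": 0.9,"dz": 0,"spin": 0,"hand": 1},{"dx": -4,"dy": 0.6,"dz": 0,"spin": 0,"hand": 1},{"dx": -3,"dy": 0.5,"dz": 0,"spin": 0,"hand": 1},{"dx": -3,"dy": 0.4,"dz": 0,"spin": 0,"hand": 1},{"dx": 0,"dy": 0,"dz": 0,"spin": 0,"hand": 1}])

```text
t: 43.52
eef_pos: [0.5474, -0.1906, 0.273]
ee_rot: [-2.103, 1.571, -0.685]
force: [1.0, -0.6, 6.1]
width: 0.0162
```

```bash
python3 -c "
from h import *
st()"
```

```text
t 43.52 tcp [ 0.5474 -0.1906  0.273 ] grasp [ 0.5474 -0.1907  0.114 ] toolx [ 0. -0. -1.] jaw yaw 171.2 F [ 1.  -0.6  6.1] w 0.0162 q6 -0.16
```

Call:
apply_moves(commands=[{"dx": -2,"dy": 0.3,"dz": 0,"spin": 0,"hand": 1},{"dx": -1.5,"dy": 0.2,"dz": 0,"spin": 0,"hand": 1},{"dx": -1,"dy": 0.1,"dz": 0,"spin": 0,"hand": 1},{"dx": -1,"dy": 0.1,"dz": 0,"spin": 0,"hand": 1},{"dx": -1,"dy": 0.1,"dz": 0,"spin": 0,"hand": 1}])

```text
t: 44.15
eef_pos: [0.5428, -0.1899, 0.273]
ee_rot: [-1.564, 1.566, -0.146]
force: [13.3, -4.6, -4.0]
width: 0.0158
```

```bash
python3 -c "
from h import *
st()"
```

```text
t 44.15 tcp [ 0.5428 -0.1899  0.273 ] grasp [ 0.5435 -0.1901  0.114 ] toolx [ 0.005 -0.001 -1.   ] jaw yaw 171.3 F [13.3 -4.6 -4. ] w 0.0158 q6 -0.16
```

Call:
apply_moves(commands=[{"dx": -0.5,"dy": 0,"dz": 0,"spin": 0,"hand": 1},{"dx": 1,"dy": -0.1,"dz": 0,"spin": 0,"hand": 0.8},{"dx": 0,"dy": 0,"dz": 0,"spin": 0,"hand": 0.5},{"dx": 0,"dy": 0,"dz": 0,"spin": 0,"hand": 0.35},{"dx": 0,"dy": 0,"dz": 0,"spin": 0,"hand": 0.3}])

```text
t: 44.78
eef_pos: [0.5406, -0.1899, 0.2719]
ee_rot: [1.569, 1.569, 2.986]
force: [0.8, -0.1, 0.2]
width: 0.0421
```

Call:
apply_moves(commands=[{"dx": 0,"dy": 0,"dz": 20,"spin": 0,"hand": 0.3},{"dx": 0,"dy": 0,"dz": 40,"spin": 0,"hand": 0.3},{"dx": 0,"dy": 0,"dz": 50,"spin": 0,"hand": 0.3},{"dx": -20,"dy": -30,"dz": 10,"spin": 0,"hand": 0.3},{"dx": -20,"dy": -50,"dz": 0,"spin": 0,"hand": 0.3}])

```text
t: 45.4
eef_pos: [0.501, -0.2698, 0.3941]
ee_rot: [-1.478, 1.569, -0.058]
force: [0.2, -0.4, -0.2]
width: 0.0615
```

Call:
apply_moves(commands=[{"dx": -10,"dy": -50,"dz": 0,"spin": 0,"hand": 0.3},{"dx": -10,"dy": -50,"dz": 0,"spin": 0,"hand": 0.3},{"dx": 0,"dy": 0,"dz": 0,"spin": 0,"hand": 0.3},{"dx": 0,"dy": 0,"dz": 0,"spin": 0,"hand": 0.3},{"dx": 0,"dy": 0,"dz": 0,"spin": 0,"hand": 0.3}])

```text
t: 46.02
eef_pos: [0.4815, -0.3691, 0.3926]
ee_rot: [0.65, 1.571, 2.068]
force: [-0.0, 0.9, -0.3]
width: 0.0614
```

```bash
python3 -c "
from h import *
st()
p=np.load('shaker.npy')
f=grab('side','s27',(150,110,370,270),3.6)
overlay(f,'side',p,(220,140,360,265),5,'s27o',0,p[2]+np.pi)
g=grab('top','t27',(100,110,385,260),2.8)
overlay(g,'top',p,(200,125,325,212),6,'t27o',0)
hsv=cv2.cvtColor(g,cv2.COLOR_BGR2HSV).astype(int)
m=((hsv[...,0]<6)|(hsv[...,0]>174))&(hsv[...,1]>120); m[:,:120]=0;m[:,160:]=0
ys,xs=np.nonzero(m);print('red',len(xs),onz('top',[(xs.mean(),ys.mean())],.05),'mat .4673 .4314')"
```

```text
t 46.02 tcp [ 0.4815 -0.3691  0.3926] grasp [ 0.4814 -0.3691  0.2336] toolx [-0.  0. -1.] jaw yaw 171.3 F [-0.   0.9 -0.3] w 0.0614 q6 0.18
red 102 [[0.46825463 0.43058712 0.05      ]] mat .4673 .4314
```

View pics/s27.png

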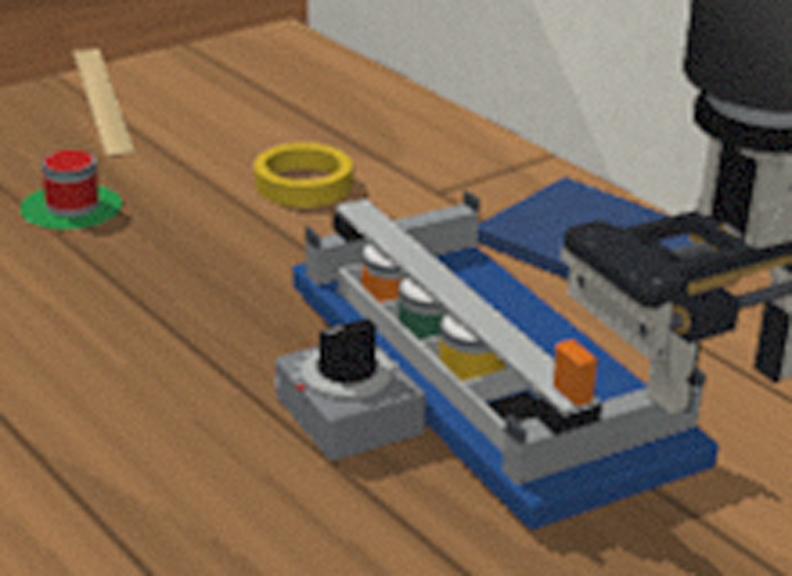

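View pics/s27o.png

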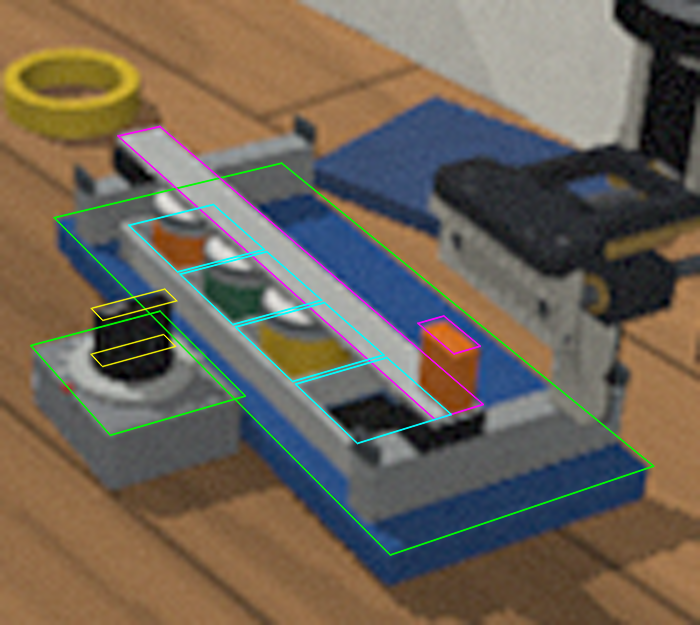

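View pics/t27.png

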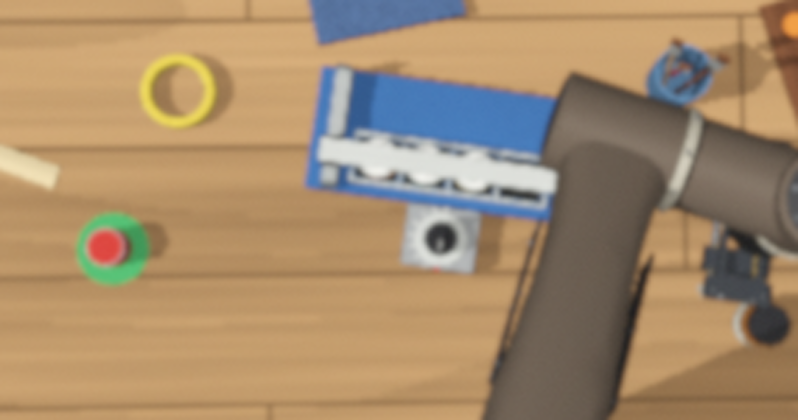

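```bash
python3 -c "
from station import arm
print(arm.job_done())"
```

```text
the job is handed in; nothing more can be done
None
```

The shaker is changed over and the job handed in at about 46 s of the 210 s allowed; no verdict was reported.

- **Timer:** I turned the knob about 125° back until the torque rose and the grip began to slip at the zero stop. The last pictures show the pointer at the red mark.
- **Bar:** I slid it to its open end stop by the orange grip. At the end I slid it back until the wrist force rose to about 13 N. The grip then sat 80 mm from its open position, and the overlay in the side picture agrees with the locked position.
- **Mixed tin:** It stands on the mat, measured about 1 mm from the mat's centre.
- **Fresh tins:** Only three were there. Orange is in cell 3, green in cell 2 and yellow in cell 1, all upright on the floor and under the bar. Cell 0 is empty.
- **Yellow tin knocked:** It was moved about 3 cm before I reached it and stayed upright. I measured it again and picked it up from there.
- **Bystanders:** The tape and jar look unmoved, and so does the brush pot as far as the arm let it be seen in the last top picture.

**Checks that disagreed:**
- My first fit of the shaker's pose differed by up to 1 cm between the two cameras. I had taken the base's lower edge to be at table height, but it sits about 10 mm up. The corrected fit agreed with both end stops to about 1 mm.
- The bar stood about 12 mm open at the start rather than at its locked stop.

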